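Hook the rinsed cup out from under the wire shelf and stand it upside down to drain

ROBOT

A 6-joint arm with a two-finger parallel gripper is mounted at the origin on the work surface. World frame = base frame: x ahead of the robot, y to its left, z up, the work surface at z = 0. Lengths are in mm, angles in rad, forces in N, time in s.
With the tool pointing down it reaches from about 250 to 775 mm from the base axis. Payload 8.9 kg.
Tool frame: the origin (TCP) lies on the centre line of the jaws, within the pads' length; the fingertips stand 8 mm ahead of it and the grasp point (between the pads) lies 11 mm behind it; z points along the fingers, y is the line along which they close (so a half turn about z gives the same grasp; the last joint's range is limited). The gripper opens to 85 mm and grips with 20 to 120 N. Pads are 22 mm wide; open, the fingers measure 114 mm over their backs; the gripper's body (76 mm by 85 mm) begins 54 mm behind the grasp point. The pads swing forward as they close: fully open they stand 13 mm farther back than shut.
Start: joints at [-1.445, 0.291, -0.153, 1.127, 0, 1.431], TCP at [137.403, -506.699, 239.305] pointing down, gripper open.
Joint ranges: [-2.52, 2.52], [-0.91, 1.74], [-1.3, 1.37], [-1.96, 2.02], [-1.52, 1.47], [-3.14, 3.14]. Speed limits (rad/s): [2.22, 2.22, 2.79, 3.14, 3.14, 3.14].

INTERFACE

Orientations are given as a unit quaternion [w, x, y, z].
In Python, from plant import bot gives the robot as it stands.
- The arm moves only by the tool arm_command, never from a script. Its argument "increments" is a list of rows, each a list of 3 entries, a list of its own where there are three numbers: the shift along the tool's x, y, z in m, then the turn, a rotation vector about the tool's x, y, z in degrees, then the opening, from -1 (shut) to 1 (fully open). In form: [[[dx, dy, dz], [rx, ry, rz], gripper], ...]. A call has 1 to 10 rows; each row shifts and turns the commanded pose from where the row before left it, along the tool's axes as they then stand; what a row does not reach is not made up. A row lasts 1/10 s, in which the tool goes at most 50 mm and 8.59 degrees, less where a joint would pass 70% of its speed; a pose out of reach is approached as far as the arm can. A call is refused whole if a number of a shift passes 0.05 or a number of a turn 8.59, either way. A call with a gripper value outside its range is refused whole. The fingers move at their own pace and stop on an object; the grip force is fixed at half the most. Time passes only in rows, so rows that do not move let the fingers close. It gives the time, the measured TCP pose, the force, the opening and the grip force at its end, in the units of the state.
- bot.get_obs(): the state, without advancing time (a new reading comes with each control period).
- bot.capture(name): name is "scene" or "top"; returns a dict with "frame" (420x560x3 uint8, red, green, blue), "mtx" (3x3 intrinsics, pixels), "eye" and "attitude" of the camera in the world. Camera axes: x right, y up, looking along -z (the intrinsics and any distortion apply to the point x, -y, -z); pixel columns grow to the right and rows downward; lengths in mm; the calibration is good to about 2 mm. A picture is of the moment at which its call begins. There is no depth.
- bot.sign_off(): hands the job in; it is judged then, once.
Trained networks look in a picture, given as the dict that the camera call returned (one of the last four; its "shot" number tells which), for a name from the list of things; names that differ only in an ending like _2 or _b are one class to them, and where a whole thing is asked for, a point or a joint stands for the part that bears it (a point fixed in the world has none). Each returns a list of dicts, best first, with "confidence" (0 to 1); they miss things now and then, are a little off and sometimes report something else, mostly with a low value. They report only what shows in the picture. A call takes as long as a camera call. They do not tell look-alikes from the thing itself.
- bot.look_for(picture, thing): "extent" ([left, top, width, height] in pixels, round what is visible of it).
The state is a dict: "clock": time; "q": joint angles; "qd": joint speeds; "tau": joint torques, N m; "tcp_pos": TCP position; "ee_rot": TCP orientation; "ft_force": force on the tool from outside, world axes, zero at the start; "ft_torque": the same for the moment, N m; "finger_gap": opening from 0.0 (shut) to 1.0 (fully open); "grasp_force": force on a finger pad.
Only numpy, scipy, OpenCV 4.12 (cv2) and the standard library are available. Lean on these libraries where they do the work, as an engineer would, in place of code of your own. Each camera call takes 0.05 s, during which the arm holds its last target. There are 200 camera calls.

TASK

The rinsed enamel cup has ended up under the wire shelf. Hook it out with the claw of the sprocket brush, keeping it standing and not touching it with the gripper until it is clear of the shelf. Lay the brush back down flat on the bare tray, off the mat, and turn the cup over and set it gently upside down, wholly on the drain mat; the enamel chips, so do not knock or drop the cup, and leave everything else where it is.

Things in the scene. Friction and masses are not known exactly. Their poses are not given: they have to be found in the camera images.
- cup: Yellow enamelled steel cup, blue rim, no handle, round, nearly straight: 80 mm tall, outside diameter 60 mm at the mouth, 57 mm at the foot, wall 3 mm, about 0.15 kg. Origin at the centre of its underside; its z points from the bottom to the open mouth. It starts upright on the tray, its centre 15 to 35 mm behind the shelf's front edge. Laid on its side it stays put.
- cup_rim (a point): Centre of the cup's mouth, level with the blue rim, 80 mm along z from the cup's origin.
- brush: Green plastic sprocket brush, 232 mm long, 20 mm thick, 0.08 kg, lying with handle, bristles and claw in one level plane. Origin on its underside below the handle's axis; x along the handle to the claw, z up. Handle: x -60 to +45 mm, 22 mm wide, 20 mm high. Bristle head behind it: x -117 to -59 mm, y -29 to +11 mm. In front the claw hooks round to +y, its mouth facing back (see claw_bend).
- brush_grip (a point): On the handle's axis inside the black grip sleeve, at (-42, 0, 10) mm in the brush's frame (sleeve from x = -56 to +8 mm): a good place to grip across the 22 mm width.
- claw_tip (a point): Centre of the rounded end of the claw, at (94, 58, 10) mm in the brush's frame.
- claw_bend (a point): Point on the claw's centre line where it reaches farthest, at (109, 22, 10) mm in the brush's frame. The claw is a round rod 12 mm thick; its centre line, 10 mm above the underside, is straight along y = 0 from the handle to x = 94 mm, then passes (106, 8), (109, 22), (104, 42) and ends at the tip (94, 58).
- wire_shelf: Galvanized wire shelf, fixed: 170 mm deep (x), 520 mm wide (y), underside 150 mm and top 158 mm above the tray, on four 12 mm legs, 77 mm before and behind and 254 mm to the sides of the origin, which lies on the tray below the shelf's middle. x points away from the robot (turned up to 0.08 rad). The lube stands on its right end, the can on its left end, the grease tub below the can.
- shelf_edge (a point): Middle of the shelf's front edge, at its underside: 85 mm before the shelf's origin, 150 mm above the tray. The cup is clear of the shelf when its whole body is in front of this edge.
- drain_mat: Ribbed dark rubber drain mat, fixed flat on the tray to the left or the right: 200 mm (its x) by 180 mm (its y), 8 mm thick, top level. Origin at the centre of its underside.
- mat_top (a point): Centre of the mat's upper surface, 8 mm above the tray.
- bolt_dish: White ceramic dish of bolts, 120 mm across, 34 mm high, on the side of the tray away from the mat; leave alone. Origin at the centre of its underside.
- hex_set: Blue folding hex key set, 98 x 36 x 22 mm, lying on the tray beside the wire shelf; leave alone. Origin at the centre of its underside.
- bb_tool: Steel bottom bracket tool, a round socket 48 mm across and 38 mm high, on the tray beside the wire shelf; leave alone. Origin at the centre of its underside.
- lube: Orange press button lube applicator, closed, 58 mm across, 105 mm high, standing on the wire shelf; leave alone. Origin at the centre of its underside.
- spray_can: Spray can, 52 mm across, 150 mm high, standing on the wire shelf; leave alone. Origin at the centre of its underside.
- grease_tub: Grease tub, 60 mm across, 60 mm high, standing on the tray under the left end of the wire shelf; leave alone. Origin at the centre of its underside.
Things that resemble listed ones, but are neither listed nor needed, are in the scene too. Several things have the shape of the brush; the one meant has the colours described above.

How it is judged (in metres and radians):
On the way:
1. the cup stands upright on the tray, clear of the shelf's front edge, hooked out with the brush (x of cup in the frame of wire_shelf below -0.115 m and angle between cup's own z axis and vertical below 0.1 rad and height (world z) of cup below 0.01 m), for 0.2 s.
At the end, for the whole second after the job is handed in: The cup stands upside down (within 5 degrees) and still, its whole rim (60 mm across) on the drain mat, released; the brush lies flat (within 6 degrees, either face up) and still on the bare tray, not touching the mat (angle between cup's own z axis and vertical above 3.05 rad and x of cup_rim in the frame of mat_top between -0.072 and 0.072 m and y of cup_rim in the frame of mat_top between -0.062 and 0.062 m and z of cup_rim in the frame of mat_top below 0.005 m and linear speed of each of cup, brush below 0.02 m/s and angular speed of cup below 0.2 rad/s and height (world z) of brush below 0.026 m and (angle between brush's own z axis and vertical below 0.1 rad or angle between brush's own z axis and vertical above 3.04 rad) and contact force between brush and drain_mat below 0.01 N).
It fails at once if the gripper or arm touched the cup while it was still under the shelf (x of cup in the frame of wire_shelf above -0.112 m and y of cup in the frame of wire_shelf between -0.26 and 0.26 m and height (world z) of cup below 0.07 m and contact force between any of the fingers, the arm and cup above 0.3 N).
It fails at once if the cup was tipped more than 30 degrees while it was still under the shelf (x of cup in the frame of wire_shelf above -0.112 m and y of cup in the frame of wire_shelf between -0.26 and 0.26 m and height (world z) of cup below 0.07 m and angle between cup's own z axis and vertical above 0.5 rad).
It fails at once if the cup was dropped (from more than about 20 mm) or pressed or knocked on the tray, the mat or the shelf with more than 40 N (contact force between cup and table above 40 N or contact force between cup and drain_mat above 40 N or contact force between cup and wire_shelf above 40 N or (linear speed of cup above 0.6 m/s and contact force between each of the fingers, brush and cup below 0.05 N)).
It fails at once if a bystander was moved by more than 25 mm (distance of any of bolt_dish, hex_set, bb_tool, lube, spray_can, grease_tub from where it was at the start of the episode above 0.025 m).
It also fails if it takes over 72 s, if anything falls off the work surface, if the arm or the gripper's body presses on something with over 40 N, if the wrist force passes 120 N, or if a joint passes its speed limit or range.

## Working session

There is one attempt and no reset: what is moved stays moved. The work goes in short steps, Python scripts to look and compute and a tool call to move; the robot and the scene stay as the last step left them, time stands still between calls to the robot, and variables do not carry over. Pictures are saved under pics/ and viewed, at most 10 in all, crops included, and the job is handed in when it is done.

Besides the shell and the picture viewer there is one more tool, called after "Request:" as a command line: name --argument value ..., lists and objects as JSON in quotes. arm_command: Moves the arm, as the interface text tells. Its arguments: {"type":"object","properties":{"increments":{"type":"array","items":{"type":"array"}}},"required":["increments"]}

```bash
ls; mkdir -p pics; python3 - <<'E'
from plant import bot
import cv2,numpy as np
print(bot.get_obs())
for n in ["scene","top"]:
    p=bot.capture(n); cv2.imwrite(f"pics/{n}0.png",cv2.resize(p["frame"][:,:,::-1],None,fx=1.42,fy=1.42,interpolation=cv2.INTER_CUBIC))
    print({k:v for k,v in p.items() if k!="frame"})
    for t in ["cup","brush","wire_shelf","drain_mat","bolt_dish","hex_set","bb_tool","lube","spray_can","grease_tub"]:
        print(n,t,[(np.round(d["extent"]).tolist(),round(d["confidence"],2)) for d in bot.look_for(p,t)])
E
```

```text
pics
{'clock': 0.0, 'q': array([-1.44531074e+00,  2.91285849e-01, -1.54110130e-01,  1.12669304e+00,
        3.20490512e-05,  1.43150137e+00]), 'qd': array([ 1.72413711e-04, -5.54455890e-04, -1.89175401e-03,  5.10495339e-05,
        6.17112144e-04,  1.35260041e-03]), 'tau': array([-1.54132144e-03, -5.37144256e+01,  3.31373119e+01,  1.58844749e-02,
       -2.91217930e-04,  2.17548688e-05]), 'tcp_pos': array([ 137.35473815, -506.28278125,  238.7354455 ]), 'ee_rot': array([-6.46222032e-04,  9.91248995e-01,  1.32003836e-01,  2.04869327e-05]), 'ft_force': array([0.72860746, 0.52306156, 0.44124293]), 'ft_torque': array([-0.02205036,  0.00034868, -0.00513731]), 'grasp_force': 0.0, 'finger_gap': 1.002668360929598}
{'mtx': array([[506.0332189 ,   0.        , 281.94183689],
       [  0.        , 506.0332189 , 211.19008503],
       [  0.        ,   0.        ,   1.        ]]), 'eye': array([ 614.23970508, -511.84516154, 1388.69579256]), 'attitude': array([0.96823554, 0.21585786, 0.02317741, 0.12404888]), 'shot': 1}
scene cup [([321.0, 252.0, 25.0, 35.0], 0.78)]
scene brush [([241.0, 217.0, 73.0,
[... 965 characters left out ...]
, ([290.0, 175.0, 22.0, 22.0], 0.48)]
top brush [([270.0, 204.0, 26.0, 70.0], 0.93), ([109.0, 241.0, 21.0, 71.0], 0.85), ([173.0, 276.0, 54.0, 60.0], 0.73), ([174.0, 171.0, 16.0, 15.0], 0.16)]
top wire_shelf [([212.0, 125.0, 168.0, 72.0], 0.97)]
top drain_mat [([352.0, 218.0, 61.0, 64.0], 0.89)]
top bolt_dish [([175.0, 220.0, 33.0, 35.0], 0.71)]
top hex_set [([403.0, 166.0, 17.0, 28.0], 0.78)]
top bb_tool [([174.0, 173.0, 17.0, 11.0], 0.6)]
top lube [([348.0, 138.0, 20.0, 24.0], 0.71), ([271.0, 205.0, 24.0, 64.0], 0.4)]
top spray_can [([227.0, 126.0, 16.0, 30.0], 0.66)]
top grease_tub [([212.0, 126.0, 166.0, 74.0], 0.6), ([226.0, 146.0, 18.0, 19.0], 0.46), ([352.0, 220.0, 65.0, 61.0], 0.23)]
```

View pics/scene0.png

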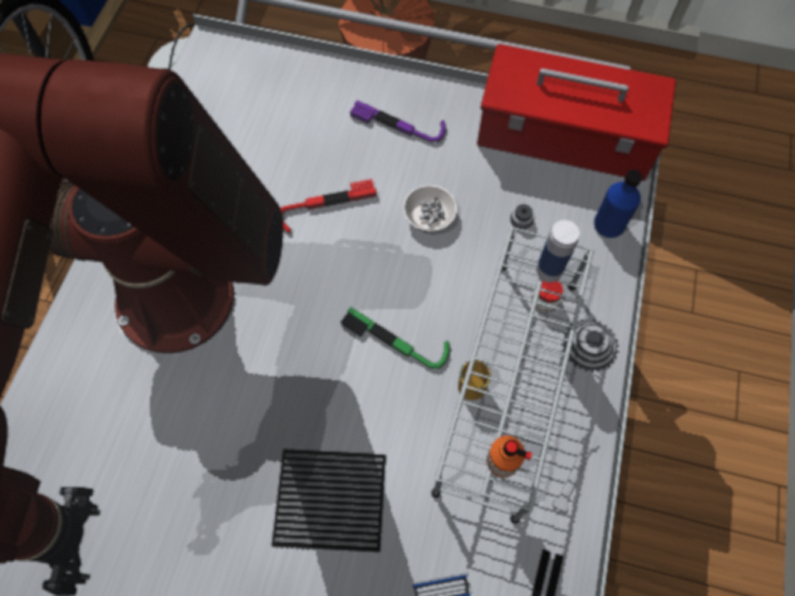

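View pics/top0.png

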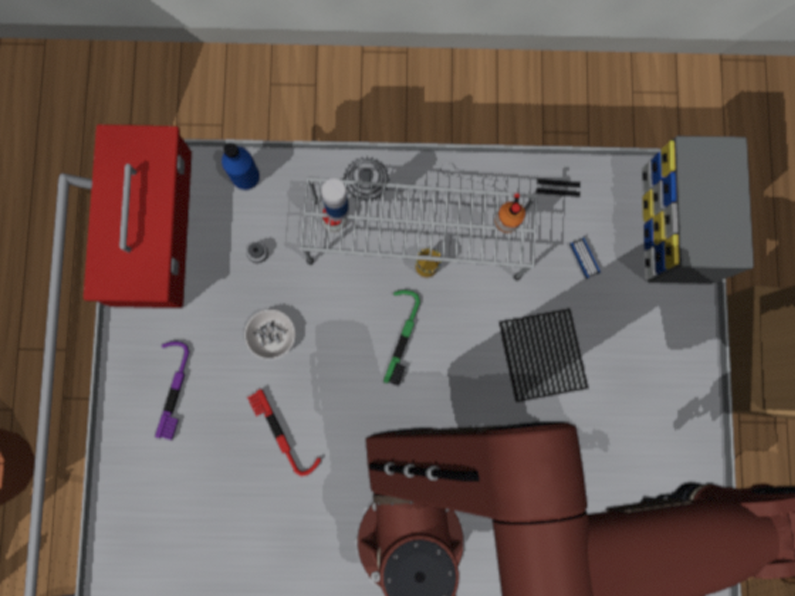

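The green brush (top view px ~(283,238), scene ~(279,238)) has the green body and black sleeve that were described. The purple one (top (121,275)) and the red one (top (200,303)) are look-alikes. The cup is at scene (334,268), under the front edge of the shelf. The mat is on the right.

```bash
cat > h.py <<'E'
from plant import bot
import cv2,numpy as np
from scipy.spatial.transform import Rotation as R
from scipy.optimize import minimize
def rot(q): return R.from_quat(np.roll(q,-1)).as_matrix()
def ray(p,uv,z):
    "pixels -> world points on plane z"
    uv=np.atleast_2d(uv).astype(float);K=p["mtx"]
    d=np.c_[(uv[:,0]-K[0,2])/K[0,0],-(uv[:,1]-K[1,2])/K[1,1],-np.ones(len(uv))]@rot(p["attitude"]).T
    return p["eye"]+d*((z-p["eye"][2])/d[:,2])[:,None]
def proj(p,X):
    c=(np.atleast_2d(X)-p["eye"])@rot(p["attitude"]);K=p["mtx"]
    return np.c_[K[0,0]*c[:,0]/-c[:,2]+K[0,2],K[1,1]*-c[:,1]/-c[:,2]+K[1,2]]
def rect(p,x0,x1,y0,y1,z,s=2):
    "ortho map of plane z: row = (x1-x)*s, col=(y1-y)*s"
    W=np.array([[x1,y1,z],[x1,y0,z],[x0,y0,z],[x0,y1,z]],float)
    w,h=int((y1-y0)*s),int((x1-x0)*s)
    H=cv2.getPerspectiveTransform(proj(p,W).astype(np.float32),np.float32([[0,0],[w,0],[w,h],[0,h]]))
    return cv2.warpPerspective(p["frame"],H,(w,h),flags=cv2.INTER_CUBIC)
def masks(f):
    f=f.astype(int);r,g,b=f[...,0],f[...,1],f[...,2]
    return dict(green=(g>r+35)&(g>b+25),yellow=(r>b+50)&(g>b+25)&(r-g<75)&(r>80),dark=(f.max(-1)<55))
E
python3 - <<'E'
from h import *
ps={n:bot.capture(n) for n in ["scene","top"]}
np.save("p0.npy",ps,allow_pickle=True)
for n,p in ps.items():
    m=masks(p["frame"])
    for k,z in (("green",10),("yellow",60),("dark",8)):
        c,l,s,ce=cv2.connectedComponentsWithStats(m[k].astype(np.uint8))
        for i in range(1,c):
            if s[i,4]>(25 if k!="dark" else 1500): print(n,k,s[i].tolist(),ce[i].round(1),ray(p,ce[i],z)[0].round())
t=ps["top"];s=ps["scene"]
print("feet top",ray(t,np.array([[310,260],[518,275]])/1.42,0).round(),"scene",ray(s,np.array([[435,493]])/1.42,0).round())
print("mat",ray(t,np.array([[500,322],[570,309],[587,389],[517,401]])/1.42,8).round(), ray(s,np.array([[283,450],[385,456],[379,550],[273,546]])/1.42,8).round())
a=rect(t,350,770,-250,200,10,1.3);b=rect(s,350,770,-250,200,10,1.3)
cv2.imwrite("pics/rect.png",np.hstack([a,b])[:,:,::-1][:600,:][:, :1170] if 0 else cv2.resize(np.hstack([a,b])[:,:,::-1],(800,373)))
E
```

```text
scene green [245, 217, 18, 15, 85] [254.2 223.4] [395.  56.  10.]
scene green [277, 238, 39, 21, 227] [295.9 248.2] [533.  11.  10.]
scene yellow [448, 172, 109, 248, 15595] [511.2 283.1] [1129.   42.   60.]
scene yellow [16, 198, 21, 45, 252] [ 27.4 219. ] [-229. -116.   60.]
scene yellow [10, 246, 8, 15, 32] [ 13.2 252.2] [-221. -219.   60.]
scene yellow [331, 264, 12, 9, 75] [335.5 268.6] [656. -39.  60.]
scene yellow [443, 283, 15, 15, 126] [448.7 290.2] [966. -21.  60.]
scene yellow [348, 314, 20, 17, 115] [359. 325.] [ 748. -175.   60.]
scene yellow [498, 413, 23, 7, 88] [506.1 417.1] [1139. -306.   60.]
scene dark [0, 0, 199, 278, 25402] [ 92.  139.3] [-190.  208.    8.]
scene dark [0, 287, 69, 133, 3704] [ 28.4 369.4] [ -63. -495.    8.]
scene dark [192, 316, 79, 73, 3305] [234.3 350.8] [ 444. -314.    8.]
top green [278, 205, 17, 32, 148] [288.  220.2] [533.  11.  10.]
top green [271, 252, 10, 17, 71] [275.  259.4] [398.  53.  10.]
top yellow [126, 31, 33, 66, 1564] [143.9  66.3] [1055.  519.   60.]
top yellow [158, 32, 33, 66, 1900] [174.1  63.9] [1067.  415.   60.]
top yel
[... 1035 characters left out ...]
, 323, 24, 94, 1420] [ 46.7 373.4] [ 19. 775.  60.]
top yellow [26, 349, 12, 71, 397] [ 31.8 385.2] [-18. 819.  60.]
top yellow [4, 362, 17, 32, 225] [ 13.4 377.5] [  5. 879.  60.]
top yellow [0, 396, 18, 24, 265] [  9.4 410.8] [-96. 882.  60.]
top dark [352, 217, 57, 66, 1519] [378.2 247.5] [ 445. -299.    8.]
top dark [347, 340, 213, 37, 2379] [479.2 355.5] [  90. -632.    8.]
top dark [271, 380, 50, 40, 1561] [295.3 401.8] [-68. -20.   8.]
feet top [[ 660.  255.    0.]
 [ 633. -256.    0.]] scene [[ 628. -254.    0.]]
mat [[ 514. -210.    8.]
 [ 549. -381.    8.]
 [ 356. -418.    8.]
 [ 325. -250.    8.]] [[ 325. -251.    8.]
 [ 519. -212.    8.]
 [ 553. -381.    8.]
 [ 363. -423.    8.]]
```

View pics/rect.png

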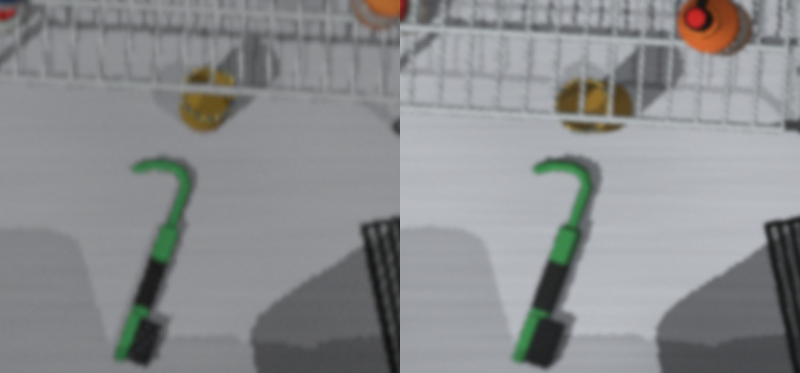

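```bash
cat > fit.py <<'E'
from h import *
S=4
def up(p,m): return cv2.resize(m.astype(np.uint8),None,fx=S,fy=S,interpolation=cv2.INTER_LINEAR)
def poly(p,X,img): cv2.fillPoly(img,[np.round((proj(p,X)+.5)*S).astype(np.int32)],1)
CL=np.array([[45,0],[94,0],[101,3],[106,8],[109,22],[104,42],[94,58]],float)
def brush_mask(p,x,y,a,parts,z=10):
    img=np.zeros((420*S,560*S),np.uint8);c,s=np.cos(a),np.sin(a)
    T=lambda q:np.c_[x+c*q[:,0]-s*q[:,1],y+s*q[:,0]+c*q[:,1],np.full(len(q),z)]
    if "claw" in parts:
        q=(proj(p,T(CL))+.5)*S; w=int(round(12*p["mtx"][0,0]/(p["eye"][2])*S))
        cv2.polylines(img,[np.round(q).astype(np.int32)],False,1,w)
    if "front" in parts: poly(p,T(np.array([[8,-11],[46,-11],[46,11],[8,11.]])),img)
    if "all" in parts:
        poly(p,T(np.array([[-60,-11],[46,-11],[46,11],[-60,11.]])),img);poly(p,T(np.array([[-117,-29],[-59,-29],[-59,11],[-117,11.]])),img)
    return img>0
def fit_brush(ps,x0):
    G=[up(p,masks(p["frame"])["green"])>0 for p in ps]
    def roi(p,g):
        c=(proj(p,[x0[0],x0[1],10])[0]*S).astype(int);o=np.zeros_like(g);o[max(c[1]-260,0):c[1]+260,max(c[0]-260,0):c[0]+260]=1;return g&o
    G=[roi(p,g) for p,g in zip(ps,G)]
    def f(v):
        e=0
        for p,g in zip(ps,G):
            m=brush_mask(p,v[0],v[1],v[2]/100,("claw","front")); a=brush_mask(p,v[0],v[1],v[2]/100,("claw","all"))
            e+=(m&~g).sum()+(g&~a).sum()
        return e/1000
    v0=np.array([x0[0],x0[1],x0[2]*100])
    r=minimize(f,v0,method="Nelder-Mead",options=dict(initial_simplex=v0+np.array([[0,0,0],[8,0,0],[0,8,0],[0,0,8.]]),xatol=.2,fatol=.005))
    return r.x/[1,1,100],r.fun
def cup_mask(p,x,y,z=0):
    t=np.linspace(0,2*np.pi,40);X=np.r_[np.c_[x+28.5*np.cos(t),y+28.5*np.sin(t),0*t+z],np.c_[x+30*np.cos(t),y+30*np.sin(t),0*t+80+z]]
    img=np.zeros((420*S,560*S),np.uint8);cv2.fillConvexPoly(img,cv2.convexHull(np.round((proj(p,X)+.5)*S).astype(np.int32)),1);return img>0
def fit_cup(ps,x0):
    G=[]
    for p in ps:
        f=p["frame"].astype(int);g=(f[...,0]-f[...,2]>20).astype(np.uint8)
        g=cv2.morphologyEx(g,cv2.MORPH_CLOSE,np.ones((3,3),np.uint8));g=up(p,g)>0
        c=(proj(p,[x0[0],x0[1],40])[0]*S).astype(int);o=np.zeros_like(g);o[c[1]-90:c[1]+90,c[0]-90:c[0]+90]=1;G.append(g&o)
    out=[]
    for sel in ([0],[1],[0,1]):
        f=lambda v:sum((cup_mask(ps[i],*v)^G[i]).sum() for i in sel)/1000
        v0=np.array(x0,float);r=minimize(f,v0,method="Nelder-Mead",options=dict(initial_simplex=v0+np.array([[0,0],[10,0],[0,10.]]),xatol=.2,fatol=.005));out.append((r.x.round(1),round(r.fun,3)))
    return out,[g.sum() for g in G],[cup_mask(ps[i],*r.x).sum() for i in (0,1)]
E
python3 - <<'E'
from fit import *
d=np.load("p0.npy",allow_pickle=True).item();ps=[d["scene"],d["top"]]
for q in (ps,ps[:1],ps[1:]): print("brush",fit_brush(q,[465,33,-.25]))
print("cup",fit_cup(ps,[655,-30]))
E
```

```text
brush (array([ 4.70303954e+02,  2.56860019e+01, -3.82280694e-01]), np.float64(2.229))
brush (array([ 4.70025230e+02,  2.60323294e+01, -3.89852383e-01]), np.float64(1.132))
brush (array([ 4.71757218e+02,  2.44333937e+01, -3.53138630e-01]), np.float64(1.012))
cup ([(array([649.8, -30.8]), np.float64(2.853)), (array([650.6, -29.8]), np.float64(1.447)), (array([649.7, -29.9]), np.float64(4.336))], [np.int64(5799), np.int64(3763)], [np.int64(8651), np.int64(5187)])
```

Both views agree on the scene:
- The cup is at about (650,-31), around 15 mm behind the shelf edge.
- The brush is at about (470,26) with yaw -0.38.
- The shelf yaw is about -0.06.
- The mat centre is at about (437,-315).

Next I'll write a move planner.

```bash
cat > pl.py <<'E'
import sys,json
from h import *
def tool(yaw_y,pitch=90,az=None):
    "tool z at given pitch below horizontal; tool y horizontal at angle yaw_y (rad)"
    y=np.array([np.cos(yaw_y),np.sin(yaw_y),0]);h=np.cross(y,[0,0,1.])  # h horizontal, to the right of y
    z=np.cos(np.radians(pitch))*h-np.sin(np.radians(pitch))*np.array([0,0,1.])
    return np.c_[np.cross(y,z),y,z]
def plan(segs,grip,start=None):
    "segs: list of (pos mm, R or None, n rows)"
    o=bot.get_obs();P,Q=(o["tcp_pos"],rot(o["ee_rot"])) if start is None else start
    for pos,Rt,n in segs:
        pos=np.array(pos,float);Rt=Q if Rt is None else Rt
        w=R.from_matrix(Q.T@Rt).as_rotvec();rows=[];A=Q
        for i in range(n):
            d=A.T@(pos-P)/n/1000
            rows.append([d.round(4).tolist(),np.degrees(w/n).round(2).tolist(),grip]);A=A@R.from_rotvec(w/n).as_matrix()
        for i in range(0,n,10): print(json.dumps(rows[i:i+10]).replace(" ",""))
        P,Q=pos,Rt
    return P,Q
E
python3 - <<'E'
from pl import *
plan([((432,41,120),tool(np.pi/2-.38),18),((432,41,11),None,6)],1)
E
```

```text
[[[0.0238,-0.0251,0.0066],[-0.0,-0.0,-7.95],1],[[0.027,-0.0216,0.0066],[-0.0,-0.0,-7.95],1],[[0.0297,-0.0176,0.0066],[-0.0,-0.0,-7.95],1],[[0.0319,-0.0133,0.0066],[-0.0,-0.0,-7.95],1],[[0.0334,-0.0088,0.0066],[-0.0,-0.0,-7.95],1],[[0.0343,-0.0041,0.0066],[-0.0,-0.0,-7.95],1],[[0.0345,0.0007,0.0066],[-0.0,-0.0,-7.95],1],[[0.0341,0.0055,0.0066],[-0.0,-0.0,-7.95],1],[[0.033,0.0101,0.0066],[-0.0,-0.0,-7.95],1],[[0.0313,0.0146,0.0066],[-0.0,-0.0,-7.95],1]]
[[[0.029,0.0188,0.0066],[-0.0,-0.0,-7.95],1],[[0.0261,0.0226,0.0066],[-0.0,-0.0,-7.95],1],[[0.0227,0.026,0.0066],[-0.0,-0.0,-7.95],1],[[0.0189,0.0289,0.0066],[-0.0,-0.0,-7.95],1],[[0.0148,0.0312,0.0066],[-0.0,-0.0,-7.95],1],[[0.0103,0.033,0.0066],[-0.0,-0.0,-7.95],1],[[0.0056,0.0341,0.0066],[-0.0,-0.0,-7.95],1],[[0.0009,0.0345,0.0066],[-0.0,-0.0,-7.95],1]]
[[[0.0,0.0,0.0182],[0.0,0.0,0.0],1],[[0.0,0.0,0.0182],[0.0,0.0,0.0],1],[[0.0,0.0,0.0182],[0.0,0.0,0.0],1],[[0.0,0.0,0.0182],[0.0,0.0,0.0],1],[[0.0,0.0,0.0182],[0.0,0.0,0.0],1],[[0.0,0.0,0.0182],[0.0,0.0,0.0],1]]
```

Request:
arm_command --increments '[[[0.024,-0.025,0.006],[0,0,-8],1],[[0.027,-0.022,0.006],[0,0,-8],1],[[0.03,-0.018,0.006],[0,0,-8],1],[[0.032,-0.013,0.006],[0,0,-8],1],[[0.033,-0.009,0.006],[0,0,-8],1],[[0.034,-0.004,0.006],[0,0,-8],1],[[0.035,0.001,0.006],[0,0,-8],1],[[0.034,0.006,0.006],[0,0,-8],1],[[0.033,0.01,0.006],[0,0,-8],1],[[0.031,0.015,0.006],[0,0,-8],1]]'

```text
clock: 2.2
tcp_pos: [301.4, -200.7, 179.3]
ee_rot: [0.0, 0.672, 0.74, -0.0]
ft_force: [0.5, 0.1, -0.6]
finger_gap: 0.999
grasp_force: 0.0
```

Request:
arm_command --increments '[[[0.029,0.019,0.006],[0,0,-8],1],[[0.026,0.023,0.006],[0,0,-8],1],[[0.023,0.026,0.006],[0,0,-8],1],[[0.019,0.029,0.006],[0,0,-8],1],[[0.015,0.031,0.006],[0,0,-8],1],[[0.01,0.033,0.006],[0,0,-8],1],[[0.006,0.034,0.006],[0,0,-8],1],[[0.001,0.034,0.006],[0,0,-7],1],[[0,0,0],[0,0,0],1]]'

```text
clock: 3.1
tcp_pos: [429.9, 45.8, 130.8]
ee_rot: [0.0, 0.186, 0.983, 0.0]
ft_force: [-0.3, -0.5, -0.2]
finger_gap: 0.999
grasp_force: 0.0
```

```bash
python3 - <<'E'
from pl import *
o=bot.get_obs();print(o["clock"],o["q"].round(3),o["tcp_pos"].round(1),o["ft_force"].round(1))
plan([((432,41,40),tool(np.pi/2-.38),4),((432,41,11),None,3)],1)
E
```

```text
3.1 [-0.064  0.218 -0.564  0.788  0.001  0.309] [429.9  45.8 130.8] [-0.3 -0.5 -0.2]
[[[-0.0009,-0.0009,0.0227],[0.01,0.0,0.09],1],[[-0.0009,-0.0009,0.0227],[0.01,0.0,0.09],1],[[-0.0009,-0.0009,0.0227],[0.01,0.0,0.09],1],[[-0.0009,-0.0009,0.0227],[0.01,0.0,0.09],1]]
[[[0.0,0.0,0.0097],[0.0,0.0,0.0],1],[[0.0,0.0,0.0097],[0.0,0.0,0.0],1],[[0.0,0.0,0.0097],[0.0,0.0,0.0],1]]
```

Request:
arm_command --increments '[[[-0.002,-0.002,0.024],[0,0,0.3],1],[[-0.002,-0.002,0.024],[0,0,0],1],[[0,0,0.024],[0,0,0],1],[[0,0,0.024],[0,0,0],1],[[0,0,0.012],[0,0,0],1],[[0,0,0.012],[0,0,0],1],[[0,0,0],[0,0,0],1],[[0,0,0],[0,0,0],-1],[[0,0,0],[0,0,0],-1],[[0,0,0],[0,0,0],-1]]'

```text
clock: 4.1
tcp_pos: [431.4, 37.7, 12.0]
ee_rot: [0.001, 0.192, 0.981, 0.0]
ft_force: [0.4, 0.5, 0.5]
finger_gap: 0.519
grasp_force: 0.0
```

Request:
arm_command --increments '[[[0,0,0],[0,0,0],-1],[[0,0,0],[0,0,0],-1],[[0,0,0],[0,0,0],-1],[[0,0,0],[0,0,0],-1],[[0,0,0],[0,0,0],-1]]'

```text
clock: 4.6
tcp_pos: [431.4, 37.8, 12.0]
ee_rot: [0.001, 0.192, 0.981, 0.0]
ft_force: [-1.4, 0.7, 9.4]
finger_gap: 0.243
grasp_force: 59.5
```

```bash
python3 - <<'E'
from pl import *
from fit import *
o=bot.get_obs();print(o["clock"],o["q"].round(3),o["tcp_pos"].round(1),o["ft_force"].round(1),o["finger_gap"],o["grasp_force"])
ps=[bot.capture(n) for n in ("scene","top")]
Rm=rot(o["ee_rot"])
cv2.imwrite("pics/grip.png",np.hstack([cv2.resize(p["frame"][150:290,(200 if i==0 else 200):400,::-1],None,fx=2,fy=2,interpolation=cv2.INTER_CUBIC) for i,p in enumerate(ps)]))
S0=plan([((432,41,17),None,1)],-1)
# brush origin at (605,-140), yaw 0 -> grip point tcp = (564,-140)
plan([((500,-140,17),tool(np.pi/2),10),((564,-140,17),None,4)],-1,S0)
E
```

```text
4.6 [-0.082  0.406 -0.704  0.459  0.     0.304] [431.4  37.8  12. ] [-1.4  0.7  9.4] 0.24254458752902217 59.4566935300827
[[[0.0006,0.0032,-0.005],[0.0,0.0,0.0],-1]]
[[[-0.0131,-0.0142,0.0],[0.0,0.01,-2.21],-1],[[-0.0126,-0.0147,0.0],[0.0,0.01,-2.21],-1],[[-0.012,-0.0152,0.0],[0.0,0.01,-2.21],-1],[[-0.0114,-0.0156,0.0],[0.0,0.01,-2.21],-1],[[-0.0108,-0.0161,0.0],[0.0,0.01,-2.21],-1],[[-0.0101,-0.0165,0.0],[0.0,0.01,-2.21],-1],[[-0.0095,-0.0168,0.0],[0.0,0.01,-2.21],-1],[[-0.0088,-0.0172,0.0],[0.0,0.01,-2.21],-1],[[-0.0082,-0.0175,0.0],[0.0,0.01,-2.21],-1],[[-0.0075,-0.0178,0.0],[0.0,0.01,-2.21],-1]]
[[[-0.016,0.0,0.0],[0.0,0.0,0.0],-1],[[-0.016,0.0,0.0],[0.0,0.0,0.0],-1],[[-0.016,0.0,0.0],[0.0,0.0,0.0],-1],[[-0.016,0.0,0.0],[0.0,0.0,0.0],-1]]
```

View pics/grip.png

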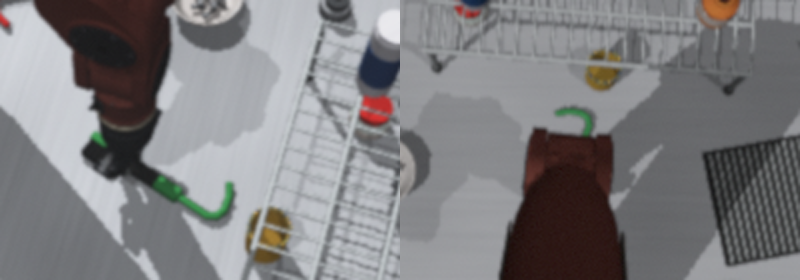

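```bash
python3 - <<'E'
from pl import *
o=bot.get_obs();S0=(np.array([431.4,37.8,17]),rot(o["ee_rot"]))
plan([((435,-140,17),tool(np.pi/2),8),((564,-140,17),None,6)],-1,S0)
E
```

```text
[[[-0.0088,-0.0204,0.0],[0.0,0.01,-2.76],-1],[[-0.0078,-0.0208,0.0],[0.0,0.01,-2.76],-1],[[-0.0068,-0.0212,0.0],[0.0,0.01,-2.76],-1],[[-0.0057,-0.0215,0.0],[0.0,0.01,-2.76],-1],[[-0.0047,-0.0217,0.0],[0.0,0.01,-2.76],-1],[[-0.0037,-0.0219,-0.0],[0.0,0.01,-2.76],-1],[[-0.0026,-0.0221,-0.0],[0.0,0.01,-2.76],-1],[[-0.0015,-0.0222,-0.0],[0.0,0.01,-2.76],-1]]
[[[-0.0215,0.0,0.0],[0.0,0.0,0.0],-1],[[-0.0215,0.0,0.0],[0.0,0.0,0.0],-1],[[-0.0215,0.0,0.0],[0.0,0.0,0.0],-1],[[-0.0215,0.0,0.0],[0.0,0.0,0.0],-1],[[-0.0215,0.0,0.0],[0.0,0.0,0.0],-1],[[-0.0215,0.0,0.0],[0.0,0.0,0.0],-1]]
```

Request:
arm_command --increments '[[[0,0,-0.005],[0,0,0],-1],[[-0.0088,-0.0204,0],[0,0,-2.76],-1],[[-0.0078,-0.0208,0],[0,0,-2.76],-1],[[-0.0068,-0.0212,0],[0,0,-2.76],-1],[[-0.0057,-0.0215,0],[0,0,-2.76],-1],[[-0.0047,-0.0217,0],[0,0,-2.76],-1],[[-0.0037,-0.0219,0],[0,0,-2.76],-1],[[-0.0026,-0.0221,0],[0,0,-2.76],-1],[[-0.0015,-0.0222,0],[0,0,-2.76],-1],[[0,0,0],[0,0,0],-1]]'

```text
clock: 5.7
tcp_pos: [435.1, -142.4, 16.7]
ee_rot: [0.001, 0.001, 1.0, -0.001]
ft_force: [-0.2, 0.1, -1.0]
finger_gap: 0.239
grasp_force: 58.6
```

```bash
python3 - <<'E'
from pl import *
from fit import *
bot.get_obs()
ps=[bot.capture(n) for n in ("scene","top")]
o=bot.get_obs();print(o["clock"],o["tcp_pos"].round(1),o["ee_rot"].round(4),o["ft_force"].round(1),o["q"].round(3))
P=o["tcp_pos"]
import fit
for p in ps:
    g=masks(p["frame"])["green"].astype(np.uint8);n,l,s,c=cv2.connectedComponentsWithStats(g)
    for i in range(1,n):
        if s[i,4]>30:
            ys,xs=np.where(l==i);W=ray(p,np.c_[xs,ys],15);print(s[i,4],"x max",W[:,0].max().round(),"ymax",W[:,1].max().round(),"at x",W[W[:,1].argmax(),0].round(),"ymin",W[:,1].min().round())
    g=up(p,g)>0
    best=None
    for dx in range(-6,7,2):
        for dy in range(-14,15,2):
            for a in np.arange(-.1,.11,.02):
                m=brush_mask(p,P[0]+41+dx,P[1]+dy+a*41,a,("claw",),15)
                e=(m&~g).sum();best=min(best,(e,dx,dy,round(a,2))) if best else (e,dx,dy,a)
    print(best,m.sum())
E
```

```text
5.8 [ 434.2 -140.1   16.4] [-1.0e-04  1.3e-03  1.0e+00  2.0e-04] [-0.6  0.8 -0.8] [-0.473  0.43  -0.639  0.501  0.    -0.47 ]
259 x max 591.0 ymax -77.0 at x 573.0 ymin -150.0
34 x max 391.0 ymax -132.0 at x 383.0 ymin -143.0
(np.int64(736), 0, 8, np.float64(-0.06)) 3359
128 x max 591.0 ymax -78.0 at x 573.0 ymin -147.0
(np.int64(613), 2, 8, np.float64(-0.04)) 2195
```

Request:
arm_command --increments '[[[-0.0215,0,0],[0,0,0],-1],[[-0.0215,0,0],[0,0,0],-1],[[-0.0215,0,0],[0,0,0],-1],[[-0.0215,0,0],[0,0,0],-1],[[-0.0215,0,0],[0,0,0],-1],[[-0.0215,0,0],[0,0,0],-1],[[0,0,0],[0,0,0],-1],[[0,0,0],[0,0,0],-1]]'

```text
clock: 6.6
tcp_pos: [562.9, -138.9, 16.0]
ee_rot: [-0.001, 0.0, 1.0, 0.0]
ft_force: [-0.1, 0.4, -0.7]
finger_gap: 0.243
grasp_force: 58.7
```

```bash
python3 - <<'E'
from pl import *
from fit import *
ps=[bot.capture(n) for n in ("scene","top")]
o=bot.get_obs();print(o["clock"],o["tcp_pos"].round(1),o["ft_force"].round(1),o["q"].round(3))
cv2.imwrite("pics/ins.png",np.hstack([cv2.resize(ps[0]["frame"][200:340,260:400,::-1],None,fx=2.8,fy=2.8,interpolation=cv2.INTER_CUBIC),cv2.resize(ps[1]["frame"][130:270,230:370,::-1],None,fx=2.8,fy=2.8,interpolation=cv2.INTER_CUBIC)]))
print(fit_cup(ps,[650,-31])[0])
E
```

```text
6.7 [ 562.2 -139.3   16.1] [-0.5 -0.5 -0.7] [-0.369  0.605 -0.299  0.669  0.    -0.368]
[(array([649.1, -30.4]), np.float64(4.542)), (array([651.5, -29. ]), np.float64(1.391)), (array([649.7, -30. ]), np.float64(6.04))]
```

View pics/ins.png

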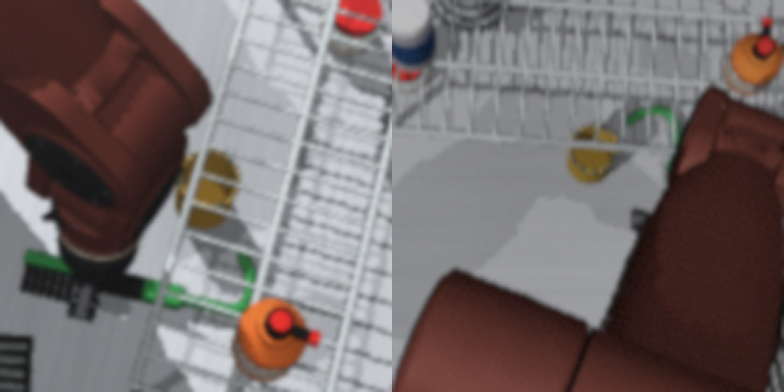

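Request:
arm_command --increments '[[[0,0.013,0],[0,0,0],-1],[[0,0.013,0],[0,0,0],-1],[[0,0.013,0],[0,0,0],-1],[[0,0.013,0],[0,0,0],-1],[[0,0.008,0],[0,0,0],-1],[[0,0.006,0],[0,0,0],-1],[[0,0,0],[0,0,0],-1]]'

```text
clock: 7.4
tcp_pos: [563.4, -73.3, 16.3]
ee_rot: [-0.0, -0.0, 1.0, 0.0]
ft_force: [-0.0, 0.6, -0.3]
finger_gap: 0.24
grasp_force: 58.6
```

Request:
arm_command --increments '[[[0.004,0,0],[0,0,0],-1],[[0.004,0,0],[0,0,0],-1],[[0.004,0,0],[0,0,0],-1],[[0.004,0,0],[0,0,0],-1],[[0.004,0,0],[0,0,0],-1],[[0.005,0,0],[0,0,0],-1],[[0.006,0,0],[0,0,0],-1],[[0.006,0,0],[0,0,0],-1],[[0.006,0,0],[0,0,0],-1],[[0.006,0,0],[0,0,0],-1]]'

```text
clock: 8.4
tcp_pos: [514.0, -74.1, 16.3]
ee_rot: [0.0, 0.0, 1.0, -0.0]
ft_force: [1.0, -0.9, -0.7]
finger_gap: 0.237
grasp_force: 58.6
```

```bash
python3 - <<'E'
from pl import *
from fit import *
ps=[bot.capture(n) for n in ("scene","top")]
o=bot.get_obs();print(o["clock"],o["tcp_pos"].round(1),o["ft_force"].round(1),o["q"].round(3))
print(fit_cup(ps,[630,-31])[0])
E
```

```text
8.5 [513.4 -74.   16.3] [ 0.3 -1.2 -0.7] [-0.284  0.517 -0.472  0.582 -0.    -0.283]
[(array([624.7, -34.4]), np.float64(2.776)), (array([617.1, -70.5]), np.float64(6.317)), (array([624.7, -37. ]), np.float64(9.563))]
```

The cup is riding in the claw where expected (about (624,-36)). I'll keep pulling.

Request:
arm_command --increments '[[[0.005,0,0],[0,0,0],-1],[[0.008,0,0],[0,0,0],-1],[[0.01,0,0],[0,0,0],-1],[[0.01,0,0],[0,0,0],-1],[[0.01,0,0],[0,0,0],-1],[[0.01,0,0],[0,0,0],-1],[[0.01,0,0],[0,0,0],-1],[[0.006,0,0],[0,0,0],-1],[[0.003,0,0],[0,0,0],-1],[[0,0,0],[0,0,0],-1]]'

```text
clock: 9.5
tcp_pos: [442.1, -74.0, 16.3]
ee_rot: [-0.0, 0.001, 1.0, 0.0]
ft_force: [0.2, 0.2, -0.7]
finger_gap: 0.239
grasp_force: 58.7
```

Request:
arm_command --increments '[[[0,0,0],[0,0,0],-1],[[0,0,0],[0,0,0],-1],[[-0.01,0,0],[0,0,0],-1],[[-0.01,0,0],[0,0,0],-1],[[-0.005,-0.004,0],[0,0,0],-1],[[0,-0.02,0],[0,0,0],-1],[[0,-0.02,0],[0,0,0],-1],[[0,-0.02,0],[0,0,0],-1],[[0,-0.02,0],[0,0,0],-1],[[0,-0.02,0],[0,0,0],-1]]'

```text
clock: 10.5
tcp_pos: [468.0, -179.2, 16.3]
ee_rot: [0.0, 0.0, 1.0, -0.0]
ft_force: [0.8, 0.3, -1.4]
finger_gap: 0.236
grasp_force: 58.7
```

```bash
python3 - <<'E'
from pl import *
from fit import *
ps=[bot.capture(n) for n in ("scene","top")]
o=bot.get_obs();print(o["clock"],o["tcp_pos"].round(1),o["ft_force"].round(1),o["q"].round(3))
print(fit_cup(ps,[553,-39]))
cv2.imwrite("pics/out.png",np.hstack([cv2.resize(ps[0]["frame"][180:380,230:430,::-1],None,fx=2,fy=2,interpolation=cv2.INTER_CUBIC),cv2.resize(ps[1]["frame"][130:330,200:400,::-1],None,fx=2,fy=2,interpolation=cv2.INTER_CUBIC)]))
E
```

```text
10.6 [ 468.5 -180.6   16.4] [ 0.5 -0.5 -0.8] [-0.513  0.492 -0.52   0.556 -0.    -0.51 ]
([(array([556.7, -32.9]), np.float64(1.579)), (array([557.8, -33. ]), np.float64(0.614)), (array([557.5, -33. ]), np.float64(2.214))], [np.int64(8361), np.int64(4436)], [np.int64(8458), np.int64(4971)])
```

View pics/out.png

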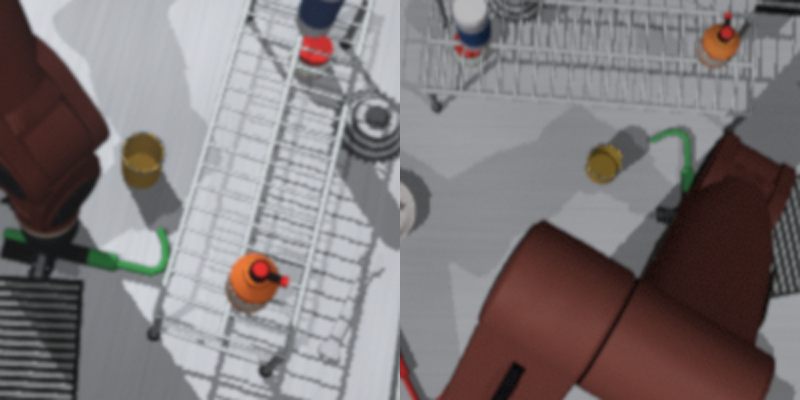

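```bash
python3 - <<'E'
from pl import *
D=tool(np.pi/2)
plan([((440,-180,130),D,4),((385,140,130),D,10),((385,140,16),D,5)],-1)
E
```

```text
[[[0.0071,0.0001,-0.0284],[-0.02,0.02,-0.04],-1],[[0.0071,0.0001,-0.0284],[-0.02,0.02,-0.04],-1],[[0.0071,0.0001,-0.0284],[-0.02,0.02,-0.04],-1],[[0.0071,0.0001,-0.0284],[-0.02,0.02,-0.04],-1]]
[[[0.0055,0.032,-0.0],[0.0,0.0,0.0],-1],[[0.0055,0.032,-0.0],[0.0,0.0,0.0],-1],[[0.0055,0.032,-0.0],[0.0,0.0,0.0],-1],[[0.0055,0.032,-0.0],[0.0,0.0,0.0],-1],[[0.0055,0.032,-0.0],[0.0,0.0,0.0],-1],[[0.0055,0.032,-0.0],[0.0,0.0,0.0],-1],[[0.0055,0.032,-0.0],[0.0,0.0,0.0],-1],[[0.0055,0.032,-0.0],[0.0,0.0,0.0],-1],[[0.0055,0.032,-0.0],[0.0,0.0,0.0],-1],[[0.0055,0.032,-0.0],[0.0,0.0,0.0],-1]]
[[[0.0,0.0,0.0228],[0.0,0.0,0.0],-1],[[0.0,0.0,0.0228],[0.0,0.0,0.0],-1],[[0.0,0.0,0.0228],[0.0,0.0,0.0],-1],[[0.0,0.0,0.0228],[0.0,0.0,0.0],-1],[[0.0,0.0,0.0228],[0.0,0.0,0.0],-1]]
```

Request:
arm_command --increments '[[[0.008,0,-0.028],[0,0,0],-1],[[0.008,0,-0.028],[0,0,0],-1],[[0.008,0,-0.028],[0,0,0],-1],[[0.008,0,-0.028],[0,0,0],-1],[[0.005,0.032,0],[0,0,0],-1],[[0.005,0.032,0],[0,0,0],-1],[[0.005,0.032,0],[0,0,0],-1],[[0.005,0.032,0],[0,0,0],-1],[[0.005,0.032,0],[0,0,0],-1],[[0.005,0.032,0],[0,0,0],-1]]'

```text
clock: 11.6
tcp_pos: [405.2, 15.7, 128.4]
ee_rot: [0.0, 0.0, 1.0, 0.0]
ft_force: [0.9, 0.7, -1.4]
finger_gap: 0.238
grasp_force: 58.8
```

Request:
arm_command --increments '[[[0.005,0.032,0],[0,0,0],-1],[[0.005,0.032,0],[0,0,0],-1],[[0.005,0.032,0],[0,0,0],-1],[[0.005,0.032,0],[0,0,0],-1],[[0,0,0.024],[0,0,0],-1],[[0,0,0.024],[0,0,0],-1],[[0,0,0.024],[0,0,0],-1],[[0,0,0.024],[0,0,0],-1],[[0,0,0.014],[0,0,0],-1],[[0,0,0],[0,0,0],-1]]'

```text
clock: 12.6
tcp_pos: [384.1, 142.3, 16.9]
ee_rot: [-0.002, 0.0, 1.0, -0.0]
ft_force: [-0.6, 0.7, -0.9]
finger_gap: 0.237
grasp_force: 58.9
```

Request:
arm_command --increments '[[[0,0,0.004],[0,0,0],-1],[[0,0,0.001],[0,0,0],-1],[[0,0,0],[0,0,0],-1],[[0,0,0],[0,0,0],1],[[0,0,0],[0,0,0],1],[[0,0,0],[0,0,0],1],[[0,0,0],[0,0,0],1],[[0,0,-0.02],[0,0,0],1],[[0,0,-0.04],[0,0,0],1],[[0,0,-0.04],[0,0,0],1]]'

```text
clock: 13.6
tcp_pos: [384.8, 141.9, 114.2]
ee_rot: [-0.001, 0.0, 1.0, -0.0]
ft_force: [0.6, 0.2, -0.5]
finger_gap: 1.001
grasp_force: 0.0
```

```bash
python3 - <<'E'
from pl import *
o=bot.get_obs();print(o["clock"],o["tcp_pos"].round(1),o["ee_rot"].round(3),o["q"].round(4),o["finger_gap"])
# planar kinematics from logged (q2,q3,q4)->(radial,z), tool down: solve L1,L2,H,R0
D=[([-1.445,.2913,-.1541,1.1267],137.35,-506.28,238.74),([-.064,.218,-.564,.788],429.9,45.8,130.8),([-.082,.406,-.704,.459],431.4,37.8,12.0),([-.473,.43,-.639,.501],434.2,-140.1,16.4),([-.369,.605,-.299,.669],562.2,-139.3,16.1),([-.284,.517,-.472,.582],513.4,-74,16.3)]
from scipy.optimize import least_squares
def f(v):
    e=[]
    for q,x,y,z in D:
        r=x*np.cos(q[0])+y*np.sin(q[0])
        e+=[v[0]*np.sin(q[1])+v[1]*np.cos(q[1]-q[2])+v[4]*np.sin(q[1]-q[2])+v[2]-r, v[0]*np.cos(q[1])-v[1]*np.sin(q[1]-q[2])+v[4]*np.cos(q[1]-q[2])+v[3]-z]
    return e
r=least_squares(f,[400,400,0,0,0]);print(r.x.round(1),np.round(r.fun,1))
for q,x,y,z in D: print(round(-x*np.sin(q[0])+y*np.cos(q[0]),1))
E
```

```text
13.6 [384.8 141.9 114.2] [-0.001  0.     1.    -0.   ] [ 0.1744  0.2031 -0.6384  0.7311  0.      0.1754] 1.0009839607780402
[ 5.065e+02  3.846e+02  3.000e-01 -1.364e+02  6.160e+01] [-0.1 -0.1  0.1  0.  -0.3 -0.2  0.2  0.1  0.1 -0.  -0.   0.1]
72.7
73.2
73.0
73.1
72.9
72.8
```

```bash
cat >> pl.py <<'E'
def at(G,az,pitch,back,roll=0):
    "TCP and R for grasp point G, tool azimuth az, distance back along tool z"
    M=tool(np.pi/2+az,pitch)@R.from_euler('z',roll,degrees=True).as_matrix()
    return np.array(G,float)+(11-back)*M[:,2],M
E
python3 - <<'E'
from pl import *
G=(557.5,-33,48)
p1=at(G,-.19,45,110,2);p2=at(G,-.19,45,0,2)
o=bot.get_obs()
S=plan([((p1[0]),p1[1],10)],1)
plan([(p2[0],p2[1],9)],1,S)
print(p1[0],p2[0])
E
```

```text
[[[-0.0104,-0.0162,-0.0004],[0.34,-4.51,1.22],1],[[-0.0107,-0.0159,0.0005],[0.34,-4.51,1.22],1],[[-0.011,-0.0157,0.0015],[0.34,-4.51,1.22],1],[[-0.0112,-0.0154,0.0025],[0.34,-4.51,1.22],1],[[-0.0113,-0.0152,0.0034],[0.34,-4.51,1.22],1],[[-0.0113,-0.0149,0.0044],[0.34,-4.51,1.22],1],[[-0.0112,-0.0147,0.0054],[0.34,-4.51,1.22],1],[[-0.0111,-0.0144,0.0063],[0.34,-4.51,1.22],1],[[-0.0108,-0.0141,0.0073],[0.34,-4.51,1.22],1],[[-0.0105,-0.0138,0.0082],[0.34,-4.51,1.22],1]]
[[[0.0,-0.0,0.0122],[0.0,0.0,0.0],1],[[0.0,-0.0,0.0122],[0.0,0.0,0.0],1],[[0.0,-0.0,0.0122],[0.0,0.0,0.0],1],[[0.0,-0.0,0.0122],[0.0,0.0,0.0],1],[[0.0,-0.0,0.0122],[0.0,0.0,0.0],1],[[0.0,-0.0,0.0122],[0.0,0.0,0.0],1],[[0.0,-0.0,0.0122],[0.0,0.0,0.0],1],[[0.0,-0.0,0.0122],[0.0,0.0,0.0],1],[[0.0,-0.0,0.0122],[0.0,0.0,0.0],1]]
[488.75619647 -19.77920287 118.00357134] [565.13820039 -34.46897746  40.22182541]
```

Request:
arm_command --increments '[[[-0.0104,-0.0162,0],[0.34,-4.51,1.22],1],[[-0.0107,-0.0159,0.0005],[0.34,-4.51,1.22],1],[[-0.011,-0.0157,0.0015],[0.34,-4.51,1.22],1],[[-0.0112,-0.0154,0.0025],[0.34,-4.51,1.22],1],[[-0.0113,-0.0152,0.0035],[0.34,-4.51,1.22],1],[[-0.0113,-0.0149,0.0045],[0.34,-4.51,1.22],1],[[-0.0112,-0.0147,0.0055],[0.34,-4.51,1.22],1],[[-0.0111,-0.0144,0.0063],[0.34,-4.51,1.22],1],[[-0.0108,-0.0141,0.0073],[0.34,-4.51,1.22],1],[[-0.0105,-0.0138,0.0082],[0.34,-4.51,1.22],1]]'

```text
clock: 14.6
tcp_pos: [493.8, -19.9, 119.9]
ee_rot: [0.382, 0.104, 0.918, -0.029]
ft_force: [-85.8, 10.4, -64.4]
finger_gap: 0.996
grasp_force: 0.0
```

```bash
python3 - <<'E'
from pl import *
from fit import *
ps=[bot.capture(n) for n in ("scene","top")]
o=bot.get_obs();print(o["clock"],o["tcp_pos"].round(1),o["q"].round(3))
print(fit_cup(ps,[557,-33])[0])
G=(557.5,-33,48)
p2=at(G,-.19,45,0,2)
q=o["q"];P=o["tcp_pos"];rr=P[0]*np.cos(q[0])+P[1]*np.sin(q[0]);a=q[1]-q[2]
wr=506.5*np.sin(q[1])+384.6*np.cos(a)+61.6*np.sin(a); wz=506.5*np.cos(q[1])-384.6*np.sin(a)+61.6*np.cos(a)
pit=a+q[3];print("pitch",np.degrees(pit),"T",(rr-wr)/np.cos(pit),"H",P[2]-wz+np.sin(pit)*(rr-wr)/np.cos(pit))
plan([(p2[0],p2[1],10)],1)
E
```

```text
14.7 [496.9 -21.2 120.9] [-0.188  0.146 -1.297 -0.661 -0.003  0.039]
[(array([556.8, -33.2]), np.float64(0.899)), (array([557.8, -32.3]), np.float64(0.645)), (array([557.3, -32.3]), np.float64(1.562))]
pitch 44.78116185769773 T 434.18239406564834 H 299.1691236591496
[[[0.0008,-0.0,0.0106],[-0.01,0.02,-0.02],1],[[0.0008,-0.0,0.0106],[-0.01,0.02,-0.02],1],[[0.0008,-0.0,0.0106],[-0.01,0.02,-0.02],1],[[0.0008,-0.0,0.0106],[-0.01,0.02,-0.02],1],[[0.0008,-0.0,0.0106],[-0.01,0.02,-0.02],1],[[0.0008,-0.0,0.0106],[-0.01,0.02,-0.02],1],[[0.0008,-0.0,0.0106],[-0.01,0.02,-0.02],1],[[0.0008,-0.0,0.0106],[-0.01,0.02,-0.02],1],[[0.0008,-0.0,0.0106],[-0.01,0.02,-0.02],1],[[0.0008,-0.0,0.0106],[-0.01,0.02,-0.02],1]]
```

```bash
python3 - <<'E'
from pl import *
o=bot.get_obs();print(o["clock"],o["tcp_pos"].round(1),o["q"].round(3),o["qd"].round(3),o["ft_force"].round(1),o["ft_torque"].round(1),o["tau"].round(1))
p=bot.capture("scene");cv2.imwrite("pics/col.png",cv2.resize(p["frame"][:,:,::-1],None,fx=1.42,fy=1.42))
o=bot.get_obs();print(o["clock"],o["ft_force"].round(1))
E
```

```text
14.7 [496.9 -21.2 120.9] [-0.188  0.146 -1.297 -0.661 -0.003  0.039] [ 0.03  -0.041 -0.028  0.216 -0.006  0.007] [ 0.1 -0.3  0.6] [0.1 0.7 0. ] [ -0.6 -26.9  17.1 -10.9   0.1  -0.1]
14.75 [-0.9  0.3 -0.7]
```

View pics/col.png

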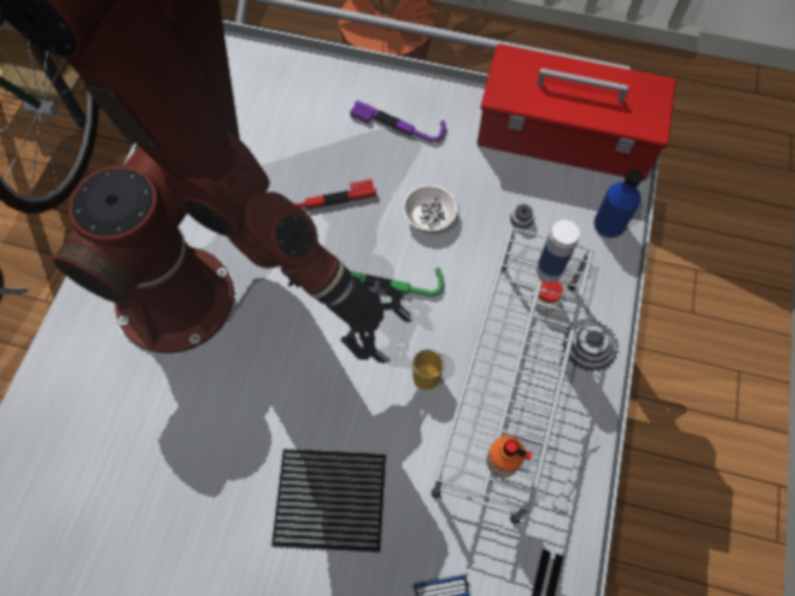

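The force spike was joint 3 running into its range stop: pitch 45° straight ahead folds the arm too far. There is no contact now. I'll approach the cup sideways instead, with the wrist hanging down and joint 5 at about ±45°.

```bash
python3 - <<'E'
from pl import *
G=(557.5,-33,48);az=np.radians(57)
p1=at(G,az,45,110)
plan([((490,-110,200),p1[1],14)],1)
E
```

```text
[[[-0.005,-0.0062,-0.0034],[-3.43,0.05,-3.58],1],[[-0.0046,-0.0063,-0.0038],[-3.43,0.05,-3.58],1],[[-0.0042,-0.0063,-0.0042],[-3.43,0.05,-3.58],1],[[-0.0038,-0.0063,-0.0046],[-3.43,0.05,-3.58],1],[[-0.0034,-0.0062,-0.005],[-3.43,0.05,-3.58],1],[[-0.003,-0.0061,-0.0053],[-3.43,0.05,-3.58],1],[[-0.0026,-0.006,-0.0057],[-3.43,0.05,-3.58],1],[[-0.0023,-0.0058,-0.0061],[-3.43,0.05,-3.58],1],[[-0.0019,-0.0055,-0.0064],[-3.43,0.05,-3.58],1],[[-0.0016,-0.0052,-0.0067],[-3.43,0.05,-3.58],1]]
[[[-0.0012,-0.0049,-0.007],[-3.43,0.05,-3.58],1],[[-0.0009,-0.0046,-0.0073],[-3.43,0.05,-3.58],1],[[-0.0007,-0.0042,-0.0076],[-3.43,0.05,-3.58],1],[[-0.0004,-0.0037,-0.0078],[-3.43,0.05,-3.58],1]]
```

Request:
arm_command --increments '[[[-0.005,-0.0062,-0.0034],[-3.43,0,-3.58],1],[[-0.0046,-0.0063,-0.0038],[-3.43,0,-3.58],1],[[-0.0042,-0.0063,-0.0042],[-3.43,0,-3.58],1],[[-0.0038,-0.0063,-0.0046],[-3.43,0,-3.58],1],[[-0.0034,-0.0062,-0.005],[-3.43,0,-3.58],1],[[-0.003,-0.0061,-0.0053],[-3.43,0,-3.58],1],[[-0.0026,-0.006,-0.0057],[-3.43,0,-3.58],1],[[-0.0023,-0.0058,-0.0061],[-3.43,0,-3.58],1],[[-0.0019,-0.0055,-0.0064],[-3.43,0,-3.58],1],[[-0.0016,-0.0052,-0.0067],[-3.43,0,-3.58],1]]'

```text
clock: 15.75
tcp_pos: [489.3, -82.3, 178.0]
ee_rot: [0.366, -0.295, 0.874, 0.127]
ft_force: [-0.3, 0.1, -0.3]
finger_gap: 1.002
grasp_force: 0.0
```

Request:
arm_command --increments '[[[-0.0012,-0.0049,-0.007],[-3.43,0,-3.58],1],[[-0.0009,-0.0046,-0.0073],[-3.43,0,-3.58],1],[[-0.0007,-0.0042,-0.0076],[-3.43,0,-3.58],1],[[-0.0004,-0.0037,-0.0078],[-3.43,0,-3.58],1],[[0,0,0],[0,0,0],1]]'

```text
clock: 16.25
tcp_pos: [489.6, -109.7, 201.1]
ee_rot: [0.341, -0.442, 0.809, 0.182]
ft_force: [0.2, -0.4, -0.4]
finger_gap: 0.999
grasp_force: 0.0
```

```bash
cat > fk.py <<'E'
from pl import *
from scipy.optimize import least_squares
L1,L2,D2,H,OFF=506.5,384.6,61.6,298.6,73
def fk(q,T1,T=435,s=1):
    a=q[1]-q[2];ph=a+q[3]
    rr=L1*np.sin(q[1])+L2*np.cos(a)+D2*np.sin(a);z=H+L1*np.cos(q[1])-L2*np.sin(a)+D2*np.cos(a)
    d=np.array([np.cos(ph),0,-np.sin(ph)]);side=np.array([0,1.,0])
    t=np.cos(q[4])*d+s*np.sin(q[4])*side
    p=np.array([rr,OFF,z])+T1*d+(T-T1)*t
    u=np.cross(side,d)                       # q5 axis
    y0=np.cross(t,np.cross(side,d)); y0=-y0 if y0@side<0 else y0
    x0=np.cross(y0,t); y=np.cos(q[5])*y0-np.sin(q[5])*x0
    Z=R.from_euler('z',q[0]).as_matrix();return Z@p,Z@np.c_[np.cross(y,t),y,t]
E
python3 - <<'E'
from fk import *
o=bot.get_obs();q=o["q"];print(o["clock"],o["tcp_pos"].round(1),q.round(3),o["ft_force"].round(1))
M=rot(o["ee_rot"])
for s in (1,-1):
    r=least_squares(lambda v:fk(q,v[0],v[1],s)[0]-o["tcp_pos"],[150,435]);print(s,r.x.round(1),r.fun.round(1));print((fk(q,*r.x,s)[1].T@M).round(2).tolist())
E
```

```text
16.25 [ 489.6 -109.7  201.1] [-0.839  0.372 -0.428  1.026  0.761 -1.942] [ 0.2 -0.4 -0.4]
1 [118.9 434.7] [-0.3  0.3  0.1]
[[1.0, 0.0, -0.0], [-0.0, 1.0, -0.0], [0.0, 0.0, 1.0]]
-1 [576.3 260.4] [-0.3  0.3  0.1]
[[0.17, -0.32, -0.93], [-0.32, 0.88, -0.36], [0.93, 0.36, 0.05]]
```

```bash
cat >> fk.py <<'E'
LO=np.array([-2.52,-.91,-1.3,-1.96,-1.52,-3.14]);HI=np.array([2.52,1.74,1.37,2.02,1.47,3.14])
def ik(P,M,q0):
    def f(q):
        p,m=fk(q,118.9,434.7);return np.r_[(p-P)/100,R.from_matrix(m.T@M).as_rotvec()]
    r=least_squares(f,np.clip(q0,LO+.01,HI-.01),bounds=(LO,HI));return r.x,np.abs(r.fun).max()
E
python3 - <<'E'
from fk import *
q=bot.get_obs()["q"]
def show(n,G,az,pitch,back,roll,q):
    P,M=at(G,np.radians(az),pitch,back,roll);q2,e=ik(P,M,q);print(n,P.round(),q2.round(2),round(e,4));return q2
a=show("pre1",(557.5,-33,48),57,45,110,0,q)
b=show("g1",(557.5,-33,48),57,45,0,0,a)
l=show("lift",(500,-60,130),70,45,0,0,b)
for az in (70,80,90):
  m=l
  for r in (60,120,180): m=show(f"roll{r}",(430,-60,120),az,45,0,r,m)
  d=show(f"lay{az}",(430,-60,31),az,45,0,180,m)
  e=show("ret",(430,-60,31),az,45,110,180,d)
  q0=np.array([.2,.2,-.6,.8,-.7,1.57])
  f=show("pre2",(430,-60,31),az-180,45,110,0,q0)
  g=show("g2",(430,-60,31),az-180,45,0,0,f)
  print()
for az in (-100,-80,-110,-125):
  m=g
  for r in (-60,-120,-180): m=show(f"r{r}",(437,-315,140),az,45,0,r,m)
  show("set",(437,-315,48),az,45,0,-180,m);print()
E
```

```text
pre1 [519. -92. 118.] [-0.76  0.49 -0.5   0.77  0.77 -1.83] 0.0
g1 [562. -26.  40.] [-0.6   0.6  -0.59  0.41  0.79 -1.61] 0.0
lift [503. -53. 122.] [-0.7   0.54 -0.41  0.95  0.73 -2.05] 0.0
roll60 [433. -53. 112.] [-0.8   0.49 -0.56  0.94  0.69 -1.12] 0.0
roll120 [433. -53. 112.] [-0.8   0.49 -0.56  0.94  0.69 -0.08] 0.0
roll180 [433. -53. 112.] [-0.8   0.49 -0.56  0.94  0.69  0.97] 0.0
lay70 [433. -53.  23.] [-0.8   0.65 -0.61  0.73  0.69  0.97] 0.0
ret [ 406. -126.  101.] [-0.95  0.57 -0.46  1.06  0.62  0.8 ] 0.0
pre2 [454.   6. 101.] [ 0.26  0.71 -0.16  1.22 -0.62  2.35] 0.0
g2 [427. -67.  23.] [ 0.14  0.74 -0.37  0.9  -0.68  2.21] 0.0

roll60 [431. -52. 112.] [-0.76  0.56 -0.44  1.08  0.63 -1.28] 0.0
roll120 [431. -52. 112.] [-0.76  0.56 -0.44  1.08  0.63 -0.23] 0.0
roll180 [431. -52. 112.] [-0.76  0.56 -0.44  1.08  0.63  0.82] 0.0
lay80 [431. -52.  23.] [-0.76  0.71 -0.48  0.89  0.63  0.82] 0.0
ret [ 418. -129.  101.] [-0.89  0.64 -0.32  1.19  0.57  0.69] 0.0
pre2 [442.   9. 101.] [ 0.31  0.64 -0.3   1.07 -0.68  2.21] 0.0
g2 [429. -68.  23.] [ 0.17  0.68 -0.5   0.71 -0.73  2.04]
[... 842 characters left out ...]
.88 -0.1  -0.62 -1.3 ] 0.0
r-180 [ 438. -323.  132.] [-0.43  0.27 -0.88 -0.1  -0.62 -2.34] 0.0
set [ 438. -323.   40.] [-0.43  0.5  -0.96 -0.41 -0.62 -2.34] 0.0

r-60 [ 434. -322.  132.] [-0.36  0.49 -0.44  0.63 -0.79  0.51] 0.0
r-120 [ 434. -322.  132.] [-0.36  0.49 -0.44  0.63 -0.79 -0.53] 0.0
r-180 [ 434. -322.  132.] [-0.36  0.49 -0.44  0.63 -0.79 -1.58] 0.0
set [ 434. -322.   40.] [-0.36  0.64 -0.51  0.42 -0.79 -1.58] 0.0

r-60 [ 433. -321.  132.] [-0.37  0.62 -0.2   0.98 -0.76  0.86] 0.0
r-120 [ 433. -321.  132.] [-0.37  0.62 -0.2   0.98 -0.76 -0.19] 0.0
r-180 [ 433. -321.  132.] [-0.37  0.62 -0.2   0.98 -0.76 -1.23] 0.0
set [ 433. -321.   40.] [-0.37  0.74 -0.26  0.8  -0.76 -1.23] 0.0
```

```bash
python3 - <<'E'
from pl import *
G=(557.5,-33,48);az=np.radians(57)
p1=at(G,az,45,110);p2=at(G,az,45,0)
S=plan([(p1[0],p1[1],4)],1)
plan([(p2[0],p2[1],6)],1,S)
E
```

```text
[[[0.0094,-0.0037,0.0201],[-0.04,0.13,0.09],1],[[0.0093,-0.0037,0.0202],[-0.04,0.13,0.09],1],[[0.0093,-0.0037,0.0202],[-0.04,0.13,0.09],1],[[0.0092,-0.0038,0.0202],[-0.04,0.13,0.09],1]]
[[[0.0,-0.0,0.0183],[0.0,0.0,0.0],1],[[0.0,-0.0,0.0183],[0.0,0.0,0.0],1],[[0.0,-0.0,0.0183],[0.0,0.0,0.0],1],[[0.0,-0.0,0.0183],[0.0,0.0,0.0],1],[[0.0,-0.0,0.0183],[0.0,0.0,0.0],1],[[0.0,-0.0,0.0183],[0.0,0.0,0.0],1]]
```

Request:
arm_command --increments '[[[0.0093,-0.0037,0.0202],[0,0.13,0.09],1],[[0.0093,-0.0037,0.0202],[0,0.13,0.09],1],[[0.0093,-0.0037,0.0202],[0,0.13,0.09],1],[[0.0093,-0.0037,0.0202],[0,0.13,0.09],1],[[0,0,0],[0,0,0],1],[[0,0,0.018],[0,0,0],1],[[0,0,0.018],[0,0,0],1]]'

```text
clock: 16.95
tcp_pos: [533.0, -69.7, 92.7]
ee_rot: [0.337, -0.439, 0.813, 0.181]
ft_force: [-0.3, -0.3, -0.5]
finger_gap: 1.001
grasp_force: 0.0
```

```bash
python3 - <<'E'
from pl import *
o=bot.get_obs();print(o["clock"],o["tcp_pos"].round(1),o["ft_force"].round(1))
p2=at((557.5,-33,48),np.radians(57),45,0)
plan([(p2[0],p2[1],5)],1)
E
```

```text
16.95 [533.  -69.7  92.7] [-0.3 -0.3 -0.5]
[[[0.0001,-0.0,0.0148],[-0.07,0.0,-0.02],1],[[0.0001,-0.0001,0.0148],[-0.07,0.0,-0.02],1],[[0.0001,-0.0001,0.0148],[-0.07,0.0,-0.02],1],[[0.0001,-0.0001,0.0148],[-0.07,0.0,-0.02],1],[[0.0001,-0.0001,0.0148],[-0.07,0.0,-0.02],1]]
```

Request:
arm_command --increments '[[[0,0,0.0145],[0,0,0],1],[[0,0,0.0145],[0,0,0],1],[[0,0,0.0145],[0,0,0],1],[[0,0,0.0145],[0,0,0],1],[[0,0,0.0145],[0,0,0],1],[[0,0,0],[0,0,0],1],[[0,0,0],[0,0,0],0.7],[[0,0,0],[0,0,0],0.5],[[0,0,0],[0,0,0],0.4],[[0,0,0],[0,0,0],0.35]]'

```text
clock: 17.95
tcp_pos: [561.9, -28.1, 41.5]
ee_rot: [0.338, -0.44, 0.812, 0.18]
ft_force: [-3.0, -3.3, 8.9]
finger_gap: 0.678
grasp_force: 27.6
```

Request:
arm_command --increments '[[[0,0,0],[0,0,0],-1],[[0,0,0],[0,0,0],-1],[[0,0,0],[0,0,0],-1]]'

```text
clock: 18.25
tcp_pos: [561.9, -28.2, 41.6]
ee_rot: [0.338, -0.44, 0.812, 0.18]
ft_force: [-4.2, -4.0, 10.3]
finger_gap: 0.675
grasp_force: 61.8
```

```bash
python3 - <<'E'
from pl import *
o=bot.get_obs();print(o["clock"],o["tcp_pos"].round(1),o["ft_force"].round(1),o["finger_gap"],o["grasp_force"])
P,M=o["tcp_pos"],rot(o["ee_rot"]); az=np.arctan2(M[1,2],M[0,2])
print(np.degrees(az),np.degrees(np.arcsin(-M[2,2])))
Z=R.from_euler('z',np.radians(80)-az).as_matrix()@M
Rl=R.from_euler('z',180,degrees=True).as_matrix()
Ph=M@R.from_euler('z',90,degrees=True).as_matrix()
S=plan([(P+[0,0,20],M,2),(P+[-10,0,60],M,2)],-1)
S=plan([((500,-45,120),S[1]@R.from_euler('z',78,degrees=True).as_matrix(),10)],-1,S)
lay=(np.array([431,-52,112.]),Z@Rl)
S=plan([(lay[0],lay[1],14)],-1,S)
E
```

```text
18.25 [561.9 -28.2  41.6] [-4.2 -4.  10.3] 0.674919197200951 61.76931895053713
56.46607563944775 44.94037850785587
[[[-0.0071,-0.0,-0.0071],[0.0,0.0,0.0],-1],[[-0.0071,-0.0,-0.0071],[0.0,0.0,0.0],-1]]
[[[-0.0122,0.0041,-0.0161],[0.0,0.0,0.0],-1],[[-0.0122,0.0041,-0.0161],[0.0,0.0,0.0],-1]]
[[[0.0017,0.0034,-0.0043],[0.0,-0.0,7.8],-1],[[0.0021,0.0031,-0.0043],[0.0,-0.0,7.8],-1],[[0.0025,0.0028,-0.0043],[0.0,-0.0,7.8],-1],[[0.0029,0.0025,-0.0043],[0.0,-0.0,7.8],-1],[[0.0032,0.002,-0.0043],[0.0,-0.0,7.8],-1],[[0.0035,0.0016,-0.0043],[0.0,-0.0,7.8],-1],[[0.0036,0.0011,-0.0043],[0.0,-0.0,7.8],-1],[[0.0038,0.0006,-0.0043],[0.0,-0.0,7.8],-1],[[0.0038,0.0001,-0.0043],[0.0,-0.0,7.8],-1],[[0.0038,-0.0004,-0.0043],[0.0,-0.0,7.8],-1]]
[[[0.0043,-0.0017,-0.0018],[0.81,1.02,6.04],-1],[[0.0041,-0.0022,-0.0017],[0.81,1.02,6.04],-1],[[0.0039,-0.0027,-0.0016],[0.81,1.02,6.04],-1],[[0.0036,-0.0031,-0.0015],[0.81,1.02,6.04],-1],[[0.0033,-0.0035,-0.0014],[0.81,1.02,6.04],-1],[[0.0029,-0.0038,-0.0013],[0.81,1.02,6.04],-1],[[0.0025,-0.0041,-0.0012],[0.81,1.02,6.04],-1],[[0.0021,-0.0044,-0.0011],[0.81,1.02,6.04],-1],[[0.0017,-0.0046,-0.001],[0.81,1.02,6.04],-1],[[0.0012,-0.0048,-0.0009],[0.81,1.02,6.04],-1]]
[[[0.0007,-0.0049,-0.0008],[0.81,1.02,6.04],-1],[[0.0002,-0.0049,-0.0007],[0.81,1.02,6.04],-1],[[-0.0003,-0.0049,-0.0007],[0.81,1.02,6.04],-1],[[-0.0008,-0.0049,-0.0006],[0.81,1.02,6.04],-1]]
```

Request:
arm_command --increments '[[[-0.004,0,-0.004],[0,0,0],-1],[[-0.0075,0,-0.0075],[0,0,0],-1],[[-0.012,0.004,-0.016],[0,0,0],-1],[[-0.012,0.004,-0.016],[0,0,0],-1],[[0,0,0],[0,0,0],-1]]'

```text
clock: 18.75
tcp_pos: [552.2, -28.4, 98.7]
ee_rot: [0.338, -0.44, 0.812, 0.179]
ft_force: [-0.5, 0.4, -1.3]
finger_gap: 0.669
grasp_force: 64.5
```

Request:
arm_command --increments '[[[0.0017,0.0034,-0.0043],[0,0,7.8],-1],[[0.0021,0.0031,-0.0043],[0,0,7.8],-1],[[0.0025,0.0028,-0.0043],[0,0,7.8],-1],[[0.0029,0.0025,-0.0043],[0,0,7.8],-1],[[0.0032,0.002,-0.0043],[0,0,7.8],-1],[[0.0035,0.0016,-0.0043],[0,0,7.8],-1],[[0.0036,0.0011,-0.0043],[0,0,7.8],-1],[[0.0038,0.0006,-0.0043],[0,0,7.8],-1],[[0.0038,0.0001,-0.0043],[0,0,7.8],-1],[[0.0038,-0.0004,-0.0043],[0,0,7.8],-1]]'

```text
clock: 19.75
tcp_pos: [499.5, -44.5, 114.4]
ee_rot: [0.147, 0.172, 0.908, 0.353]
ft_force: [1.1, 0.4, -0.7]
finger_gap: 0.673
grasp_force: 64.5
```

Request:
arm_command --increments '[[[0.0043,-0.0017,-0.0018],[0.81,1.02,6.04],-1],[[0.0041,-0.0022,-0.0017],[0.81,1.02,6.04],-1],[[0.0039,-0.0027,-0.0016],[0.81,1.02,6.04],-1],[[0.0036,-0.0031,-0.0015],[0.81,1.02,6.04],-1],[[0.0033,-0.0035,-0.0014],[0.81,1.02,6.04],-1],[[0.0029,-0.0038,-0.0013],[0.81,1.02,6.04],-1],[[0.0025,-0.0041,-0.0012],[0.81,1.02,6.04],-1],[[0.0021,-0.0044,-0.0011],[0.81,1.02,6.04],-1],[[0.0017,-0.0046,-0.001],[0.81,1.02,6.04],-1],[[0.0012,-0.0048,-0.0009],[0.81,1.02,6.04],-1]]'

```text
clock: 20.75
tcp_pos: [450.4, -49.7, 108.7]
ee_rot: [-0.139, 0.583, 0.73, 0.33]
ft_force: [-0.1, 0.2, -2.5]
finger_gap: 0.67
grasp_force: 64.5
```

Request:
arm_command --increments '[[[0.0007,-0.0049,-0.0008],[0.81,1.02,6.04],-1],[[0.0002,-0.0049,-0.0007],[0.81,1.02,6.04],-1],[[-0.0003,-0.0049,-0.0007],[0.81,1.02,6.04],-1],[[-0.0008,-0.0049,-0.0006],[0.81,1.02,6.04],-1],[[0,0,0],[0,0,0],-1],[[0,0,0],[0,0,0],-1]]'

```text
clock: 21.35
tcp_pos: [431.0, -51.7, 106.5]
ee_rot: [-0.245, 0.704, 0.598, 0.294]
ft_force: [0.4, 0.1, -1.8]
finger_gap: 0.668
grasp_force: 64.4
```

```bash
python3 - <<'E'
from pl import *
ps=[bot.capture(n) for n in ("scene","top")]
o=bot.get_obs();print(o["clock"],o["tcp_pos"].round(1),o["ft_force"].round(1),o["finger_gap"],o["grasp_force"],o["q"].round(2))
M=rot(o["ee_rot"]);print(M.round(3).tolist())
cv2.imwrite("pics/roll.png",np.hstack([cv2.resize(ps[0]["frame"][160:360,160:360,::-1],None,fx=2,fy=2,interpolation=cv2.INTER_CUBIC),cv2.resize(ps[1]["frame"][150:350,200:400,::-1],None,fx=2,fy=2,interpolation=cv2.INTER_CUBIC)]))
E
```

```text
21.45 [431.  -51.6 106.7] [-0.5  0.5 -0.8] 0.6688516354392996 64.42728120280663 [-0.76  0.57 -0.44  1.07  0.63  0.81]
[[0.113, 0.986, 0.121], [0.698, -0.166, 0.697], [0.708, 0.006, -0.707]]
```

View pics/roll.png

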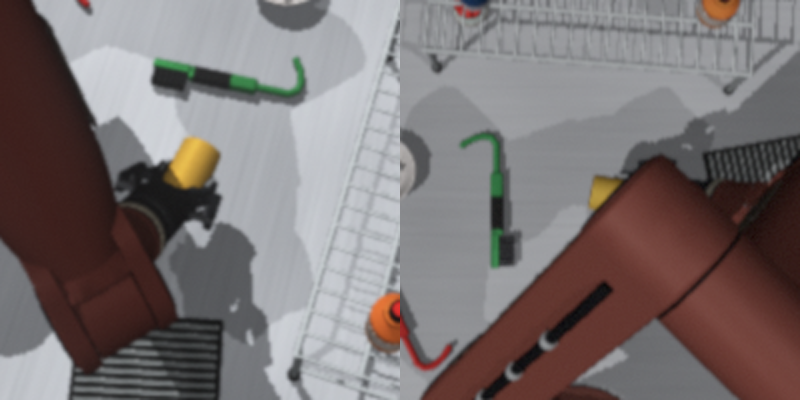

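```bash
python3 - <<'E'
from pl import *
M0=rot(np.array([.338,-.44,.812,.18])/np.linalg.norm([.338,-.44,.812,.18]));P0=np.array([561.9,-28.2,41.6])
F=M0.T@(np.array([557.3,-32.6,0])-P0);F[1]=0;c=M0.T@[0,0,1.];c[1]=0;c/=np.linalg.norm(c)
np.save("cup1.npy",[F,c])
o=bot.get_obs();M=rot(o["ee_rot"]);P=o["tcp_pos"]
f=P+M@F;m=f+80*(M@c);print("tool",F.round(1),c.round(3),"foot",f.round(1),"mouth",m.round(1))
E
```

```text
tool [33.8  0.  25. ] [-0.708  0.    -0.707] foot [437.9 -10.5 113. ] mouth [424.6 -89.4 112.9]
```

Request:
arm_command --increments '[[[-0.0106,0,0.0106],[0,0,0],-1],[[-0.0106,0,0.0106],[0,0,0],-1],[[-0.0106,0,0.0106],[0,0,0],-1],[[-0.0106,0,0.0106],[0,0,0],-1],[[-0.008,0,0.008],[0,0,0],-1],[[-0.004,0,0.004],[0,0,0],-1],[[-0.002,0,0.002],[0,0,0],-1],[[0,0,0],[0,0,0],-1]]'

```text
clock: 22.25
tcp_pos: [431.2, -51.6, 27.1]
ee_rot: [-0.246, 0.705, 0.597, 0.294]
ft_force: [-0.2, 0.1, -0.9]
finger_gap: 0.669
grasp_force: 64.5
```

Request:
arm_command --increments '[[[-0.001,0,0.001],[0,0,0],-1],[[0,0,0],[0,0,0],-1]]'

```text
clock: 22.45
tcp_pos: [431.3, -51.7, 25.8]
ee_rot: [-0.246, 0.705, 0.597, 0.294]
ft_force: [-0.3, 0.1, -1.7]
finger_gap: 0.672
grasp_force: 64.5
```

Request:
arm_command --increments '[[[-0.0012,0,0.0012],[0,0,0],-1],[[0,0,0],[0,0,0],-1],[[0,0,0],[0,0,0],0.5],[[0,0,0],[0,0,0],0.7],[[0,0,0],[0,0,0],1],[[0,0,0],[0,0,0],1],[[0,0,0],[0,0,0],1]]'

```text
clock: 23.15
tcp_pos: [431.2, -51.6, 23.9]
ee_rot: [-0.246, 0.705, 0.597, 0.294]
ft_force: [-0.6, -0.0, 0.0]
finger_gap: 1.0
grasp_force: 0.0
```

Request:
arm_command --increments '[[[0,0,-0.015],[0,0,0],1],[[0,0,-0.02],[0,0,0],1],[[0,0,-0.025],[0,0,0],1],[[0,0,-0.03],[0,0,0],1],[[0,0,-0.035],[0,0,0],1],[[0,0,-0.035],[0,0,0],1],[[0,0,0],[0,0,0],1]]'

```text
clock: 23.85
tcp_pos: [412.7, -166.7, 138.7]
ee_rot: [-0.243, 0.706, 0.597, 0.294]
ft_force: [0.4, -0.5, -0.3]
finger_gap: 0.999
grasp_force: 0.0
```

```bash
python3 - <<'E'
from fk import *
ps=[bot.capture(n) for n in ("scene","top")]
o=bot.get_obs();print(o["clock"],o["tcp_pos"].round(1),o["ft_force"].round(1),o["finger_gap"],o["q"].round(2))
cv2.imwrite("pics/laid.png",np.hstack([cv2.resize(ps[0]["frame"][190:310,190:310,::-1],None,fx=3.3,fy=3.3,interpolation=cv2.INTER_CUBIC),cv2.resize(ps[1]["frame"][200:320,240:360,::-1],None,fx=3.3,fy=3.3,interpolation=cv2.INTER_CUBIC)]))
np.save("pl.npy",ps,allow_pickle=True)
for p in ps:
    f=p["frame"].astype(int);g=((f[...,0]-f[...,2]>40)&(f[...,0]-f[...,1]<75)).astype(np.uint8)
    n,l,s,c=cv2.connectedComponentsWithStats(g)
    e=proj(p,[431,-50,30])[0]
    for i in range(1,n):
        if s[i,4]>40 and np.hypot(*(c[i]-e))<40: print(s[i],c[i],ray(p,c[i],30).round(1))
E
```

```text
23.95 [ 411.9 -163.5  136.7] [-0.2 -0.1 -0.4] 1.0012129661472144 [-0.94  0.63 -0.23  1.32  0.54  0.63]
[241 239  27  33 572] [253.97902098 254.91258741] [[424.  -46.8  30. ]]
[293 243  25  18 384] [305.16145833 251.45833333] [[424.8 -47.3  30. ]]
```

View pics/laid.png

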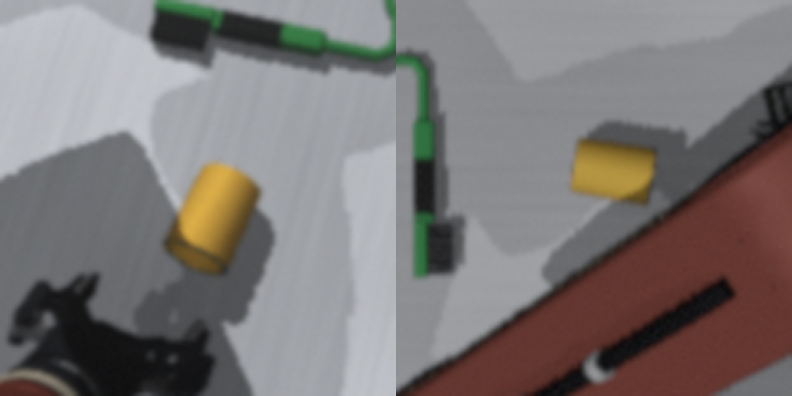

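```bash
python3 - <<'E'
from fit import *
ps=np.load("pl.npy",allow_pickle=True)
t=np.linspace(0,2*np.pi,40)
def mask(p,x,y,a):
    d=np.array([np.cos(a),np.sin(a),0]);n=np.array([-d[1],d[0],0]);X=[]
    for s,r in((-40,28.5),(40,30)): X.append(np.array([x,y,30-(30-r)])+s*d+r*(np.outer(np.cos(t),n)+np.outer(np.sin(t),[0,0,1])))
    img=np.zeros((420*S,560*S),np.uint8);cv2.fillConvexPoly(img,cv2.convexHull(np.round((proj(p,np.vstack(X))+.5)*S).astype(np.int32)),1);return img>0
G=[]
for p in ps:
    f=p["frame"].astype(int);g=up(p,((f[...,0]-f[...,2]>20)&(f[...,0]-f[...,1]<75)))>0
    c=(proj(p,[426,-48,30])[0]*S).astype(int);o=np.zeros_like(g);o[c[1]-90:c[1]+90,c[0]-90:c[0]+90]=1;G.append(g&o)
for sel in ([0],[1],[0,1]):
    f=lambda v:sum((mask(ps[i],v[0],v[1],v[2]/50)^G[i]).sum() for i in sel)/1000
    v0=np.array([426,-48,-1.74*50]);r=minimize(f,v0,method="Nelder-Mead",options=dict(initial_simplex=v0+np.array([[0,0,0],[6,0,0],[0,6,0],[0,0,6.]]),xatol=.1,fatol=.005))
    print(r.x[:2].round(1),np.degrees(r.x[2]/50).round(1),r.fun)
E
```

```text
[423.9 -47.8] -98.8 0.657
[425.5 -47.3] -97.7 2.023
[424.9 -47.4] -97.8 2.766
```

```bash
python3 - <<'E'
from fk import *
G=(425.7,-42.5,30);az=np.radians(-98)
p1=at(G,az,45,110)
V=tool(az+np.pi/2,90)
o=bot.get_obs()
q,e=ik(p1[0],p1[1],[.3,.5,-.4,.9,-.7,2.1]);print(q.round(2),e)
q,e=ik(np.array([428,-70,240]),V,o["q"]);print(q.round(2),e)
S=plan([((428,-70,240),V,8)],1)
S=plan([(p1[0]+[0,0,20],p1[1],8)],1,S)
E
```

```text
[ 0.35  0.63 -0.32  1.06 -0.67  2.22] 1.397146651039583e-13
[-0.33  0.12 -0.37  1.08 -0.    1.38] 8.410900374481992e-14
[[[0.0175,0.0001,-0.0007],[0.11,-5.63,-0.19],1],[[0.0174,0.0001,-0.0024],[0.11,-5.63,-0.19],1],[[0.017,0.0002,-0.0041],[0.11,-5.63,-0.19],1],[[0.0165,0.0002,-0.0058],[0.11,-5.63,-0.19],1],[[0.0159,0.0003,-0.0074],[0.11,-5.63,-0.19],1],[[0.0151,0.0003,-0.0089],[0.11,-5.63,-0.19],1],[[0.0141,0.0003,-0.0103],[0.11,-5.63,-0.19],1],[[0.0131,0.0004,-0.0117],[0.11,-5.63,-0.19],1]]
[[[0.0121,-0.0008,0.015],[0.0,-5.63,0.0],1],[[0.0135,-0.0008,0.0137],[0.0,-5.63,0.0],1],[[0.0148,-0.0008,0.0123],[0.0,-5.63,0.0],1],[[0.0159,-0.0008,0.0108],[0.0,-5.63,0.0],1],[[0.0169,-0.0008,0.0092],[0.0,-5.63,0.0],1],[[0.0178,-0.0008,0.0075],[0.0,-5.63,0.0],1],[[0.0184,-0.0008,0.0057],[0.0,-5.63,0.0],1],[[0.0189,-0.0008,0.0039],[0.0,-5.63,0.0],1]]
```

Request:
arm_command --increments '[[[0.0175,0,-0.0007],[0.11,-5.63,-0.19],1],[[0.0174,0,-0.0024],[0.11,-5.63,-0.19],1],[[0.017,0,-0.0041],[0.11,-5.63,-0.19],1],[[0.0165,0,-0.0058],[0.11,-5.63,-0.19],1],[[0.0159,0,-0.0074],[0.11,-5.63,-0.19],1],[[0.0151,0,-0.0089],[0.11,-5.63,-0.19],1],[[0.0141,0,-0.0103],[0.11,-5.63,-0.19],1],[[0.0131,0,-0.0117],[0.11,-5.63,-0.19],1]]'

```text
clock: 24.75
tcp_pos: [425.4, -67.9, 239.9]
ee_rot: [0.001, 0.754, 0.657, -0.001]
ft_force: [-0.2, 0.1, 0.6]
finger_gap: 1.0
grasp_force: 0.0
```

Request:
arm_command --increments '[[[0.0121,-0.0008,0.015],[0,-5.63,0],1],[[0.0135,-0.0008,0.0137],[0,-5.63,0],1],[[0.0148,-0.0008,0.0123],[0,-5.63,0],1],[[0.0159,-0.0008,0.0108],[0,-5.63,0],1],[[0.0169,-0.0008,0.0092],[0,-5.63,0],1],[[0.0178,-0.0008,0.0075],[0,-5.63,0],1],[[0.0184,-0.0008,0.0057],[0,-5.63,0],1],[[0.0189,-0.0008,0.0039],[0,-5.63,0],1],[[0,0,0],[0,0,0],1],[[0,0,0],[0,0,0],1]]'

```text
clock: 25.75
tcp_pos: [431.8, 28.0, 118.7]
ee_rot: [0.25, 0.695, 0.608, -0.29]
ft_force: [-0.6, -0.9, 0.7]
finger_gap: 0.997
grasp_force: 0.0
```

```bash
python3 - <<'E'
from fk import *
G=(425.7,-42.5,30);az=np.radians(-98)
p1=at(G,az,45,90);p2=at(G,az,45,0)
o=bot.get_obs();print(o["clock"],o["tcp_pos"].round(1),o["q"].round(2),o["ft_force"].round(1))
S=plan([(p1[0],p1[1],3)],1);plan([(p2[0],p2[1],6)],1,S);print(p2[0])
E
```

```text
25.75 [431.8  28.  118.7] [ 0.36  0.6  -0.31  1.1  -0.67  2.22] [-0.6 -0.9  0.7]
[[[0.0043,0.0013,0.0112],[-0.0,0.02,0.1],1],[[0.0043,0.0013,0.0112],[-0.0,0.02,0.1],1],[[0.0043,0.0013,0.0112],[-0.0,0.02,0.1],1]]
[[[0.0,0.0,0.015],[0.0,0.0,0.0],1],[[0.0,0.0,0.015],[0.0,0.0,0.0],1],[[0.0,0.0,0.015],[0.0,0.0,0.0],1],[[0.0,0.0,0.015],[0.0,0.0,0.0],1],[[0.0,0.0,0.015],[0.0,0.0,0.0],1],[[0.0,0.0,0.015],[0.0,0.0,0.0],1]]
[424.61748732 -50.20247793  22.22182541]
```

Request:
arm_command --increments '[[[0.0043,0.0013,0.0112],[0,0,0.1],1],[[0.0043,0.0013,0.0112],[0,0,0.1],1],[[0.0043,0.0013,0.0112],[0,0,0.1],1],[[0,0,0.015],[0,0,0],1],[[0,0,0.015],[0,0,0],1],[[0,0,0.015],[0,0,0],1],[[0,0,0.015],[0,0,0],1],[[0,0,0.015],[0,0,0],1],[[0,0,0.014],[0,0,0],1],[[0,0,0],[0,0,0],1]]'

```text
clock: 26.75
tcp_pos: [425.6, -51.4, 25.5]
ee_rot: [0.252, 0.7, 0.604, -0.288]
ft_force: [-0.3, 0.4, -0.0]
finger_gap: 1.001
grasp_force: 0.0
```

Request:
arm_command --increments '[[[0,0,0],[0,0,0],0.7],[[0,0,0],[0,0,0],0.5],[[0,0,0],[0,0,0],0.4],[[0,0,0],[0,0,0],0.35],[[0,0,0],[0,0,0],-1],[[0,0,0],[0,0,0],-1],[[0,0,0],[0,0,0],-1]]'

```text
clock: 27.45
tcp_pos: [426.8, -49.4, 25.6]
ee_rot: [0.253, 0.698, 0.605, -0.288]
ft_force: [-2.2, 7.2, 13.3]
finger_gap: 0.671
grasp_force: 60.7
```

```bash
python3 - <<'E'
from fk import *
o=bot.get_obs();M=rot(o["ee_rot"]);P=o["tcp_pos"]
a=np.radians(-98);d=np.array([np.cos(a),np.sin(a),.019]);d/=np.linalg.norm(d)
c=M.T@d;C=M.T@(np.array([425,-47.5,29.3])-P);print("misalign c_y",c[1].round(3),"C",C.round(1))
c[1]=0;c/=np.linalg.norm(c);C[1]=0;mouth=C+40*c
np.save("cup2.npy",[mouth,c])
Z=R.from_euler('z',-2,degrees=True).as_matrix()@M@R.from_euler('z',-180,degrees=True).as_matrix()
# align so that c points exactly down
w=Z@c;print("tilt before fix deg",np.degrees(np.arccos(-w[2])))
fix,_=R.align_vectors([[0,0,-1]],[w]);Z=fix.as_matrix()@Z
T=np.array([438,-316,68])-Z@mouth   # rim 60 above mat
q,e=ik(T,Z,[-.36,.5,-.6,.3,-.77,-.9]);print(T.round(),q.round(2),e)
print("final TCP z for rim at 8:",(8-(Z@mouth)[2]).round(1))
np.save("fin.npy",[np.r_[T,0],*np.c_[Z,[0,0,0]]])
S=plan([(P+[0,0,30],M,3)],-1)
w1=R.from_matrix(M.T@Z).as_rotvec();print(np.degrees(w1))
r=R.from_euler('z',-90,degrees=True).as_matrix()
S=plan([((430,-150,150),S[1]@r,12)],-1,S)
S=plan([(T,Z,14)],-1,S)
E
```

```text
misalign c_y 0.001 C [-1.5 -2.1 -3.7]
tilt before fix deg 1.0321097623964293
[ 437. -320.  106.] [-0.35  0.46 -0.62  0.31 -0.79 -1.82] 3.019930641706875e-11
final TCP z for rim at 8: 46.5
[[[-0.0071,0.0,-0.0071],[0.0,0.0,0.0],-1],[[-0.0071,0.0,-0.0071],[0.0,0.0,0.0],-1],[[-0.0071,0.0,-0.0071],[0.0,0.0,0.0],-1]]
[   1.56196294    2.51841319 -178.76818872]
[[[-0.0114,0.0015,0.0003],[0.0,0.0,-7.5],-1],[[-0.0115,-0.0,0.0003],[0.0,0.0,-7.5],-1],[[-0.0114,-0.0015,0.0003],[0.0,0.0,-7.5],-1],[[-0.0111,-0.003,0.0003],[0.0,0.0,-7.5],-1],[[-0.0106,-0.0044,0.0003],[0.0,0.0,-7.5],-1],[[-0.0099,-0.0058,0.0003],[0.0,0.0,-7.5],-1],[[-0.0091,-0.007,0.0003],[0.0,0.0,-7.5],-1],[[-0.0081,-0.0081,0.0003],[0.0,0.0,-7.5],-1],[[-0.007,-0.0091,0.0003],[0.0,0.0,-7.5],-1],[[-0.0057,-0.01,0.0003],[0.0,0.0,-7.5],-1]]
[[[-0.0044,-0.0106,0.0003],[0.0,0.0,-7.5],-1],[[-0.0029,-0.0111,0.0003],[0.0,0.0,-7.5],-1]]
[[[-0.0022,-0.0062,0.0106],[-0.03,0.15,-6.34],-1],[[-0.0015,-0.0064,0.0106],[-0.03,0.15,-6.34],-1],[[-0.0008,-0.0066,0.0106],[-0.03,0.15,-6.34],-1],[[-0.0001,-0.0066,0.0106],[-0.03,0.15,-6.34],-1],[[0.0006,-0.0066,0.0106],[-0.03,0.15,-6.34],-1],[[0.0013,-0.0065,0.0106],[-0.03,0.15,-6.34],-1],[[0.002,-0.0063,0.0106],[-0.03,0.15,-6.34],-1],[[0.0026,-0.0061,0.0106],[-0.03,0.15,-6.34],-1],[[0.0033,-0.0058,0.0106],[-0.03,0.15,-6.34],-1],[[0.0038,-0.0054,0.0106],[-0.03,0.15,-6.34],-1]]
[[[0.0044,-0.0049,0.0106],[-0.03,0.15,-6.34],-1],[[0.0049,-0.0044,0.0106],[-0.03,0.15,-6.34],-1],[[0.0053,-0.0039,0.0107],[-0.03,0.15,-6.34],-1],[[0.0057,-0.0033,0.0107],[-0.03,0.15,-6.34],-1]]
```

Request:
arm_command --increments '[[[-0.004,0,-0.004],[0,0,0],-1],[[-0.01,0,-0.01],[0,0,0],-1],[[-0.014,0,-0.014],[0,0,0],-1],[[-0.0115,0.0015,0],[0,0,-7.5],-1],[[-0.0115,0,0],[0,0,-7.5],-1],[[-0.0115,-0.0015,0],[0,0,-7.5],-1],[[-0.011,-0.003,0],[0,0,-7.5],-1],[[-0.0106,-0.0044,0],[0,0,-7.5],-1],[[-0.01,-0.0058,0],[0,0,-7.5],-1],[[-0.009,-0.007,0],[0,0,-7.5],-1]]'

```text
clock: 28.45
tcp_pos: [428.1, -107.3, 121.1]
ee_rot: [0.098, 0.357, 0.852, -0.37]
ft_force: [0.1, 0.2, -1.6]
finger_gap: 0.67
grasp_force: 64.3
```

Request:
arm_command --increments '[[[-0.008,-0.008,0],[0,0,-7.5],-1],[[-0.007,-0.009,0],[0,0,-7.5],-1],[[-0.0057,-0.01,0],[0,0,-7.5],-1],[[-0.0044,-0.0106,0],[0,0,-7.5],-1],[[-0.003,-0.011,0],[0,0,-7.5],-1],[[-0.0022,-0.0062,0.0106],[0,0.15,-6.34],-1],[[-0.0015,-0.0064,0.0106],[0,0.15,-6.34],-1],[[-0.0008,-0.0066,0.0106],[0,0.15,-6.34],-1],[[0,-0.0066,0.0106],[0,0.15,-6.34],-1],[[0.0006,-0.0066,0.0106],[0,0.15,-6.34],-1]]'

```text
clock: 29.45
tcp_pos: [432.0, -208.6, 145.3]
ee_rot: [-0.136, -0.188, 0.904, -0.36]
ft_force: [-0.3, -0.8, -2.0]
finger_gap: 0.671
grasp_force: 64.3
```

```bash
python3 - <<'E'
from fk import *
A=np.load("fin.npy",allow_pickle=True);T=np.array(A[0][:3],float);Z=np.array([A[i][:3] for i in (1,2,3)],float)
o=bot.get_obs();print(o["clock"],o["tcp_pos"].round(1),o["ft_force"].round(1),o["finger_gap"],o["q"].round(2))
plan([(T,Z,10)],-1)
E
```

```text
29.45 [ 432.  -208.6  145.3] [-0.3 -0.8 -2. ] 0.6710409487028773 [-0.13  0.39 -0.57  0.64 -0.79 -0.53]
[[[0.0007,-0.0054,0.0105],[-0.03,0.12,-5.68],-1],[[0.0012,-0.0053,0.0105],[-0.03,0.12,-5.68],-1],[[0.0017,-0.0051,0.0105],[-0.03,0.12,-5.68],-1],[[0.0022,-0.0049,0.0105],[-0.03,0.12,-5.68],-1],[[0.0027,-0.0047,0.0105],[-0.03,0.12,-5.68],-1],[[0.0031,-0.0044,0.0105],[-0.03,0.12,-5.68],-1],[[0.0035,-0.0041,0.0105],[-0.03,0.12,-5.68],-1],[[0.0039,-0.0037,0.0105],[-0.03,0.12,-5.68],-1],[[0.0042,-0.0033,0.0105],[-0.03,0.12,-5.68],-1],[[0.0045,-0.0029,0.0105],[-0.03,0.12,-5.68],-1]]
```

Request:
arm_command --increments '[[[0.0007,-0.0054,0.0105],[0,0.12,-5.5],-1],[[0.0012,-0.0053,0.0105],[0,0.12,-5.5],-1],[[0.0017,-0.0051,0.0105],[0,0.12,-5.5],-1],[[0.0022,-0.0049,0.0105],[0,0.12,-5.5],-1],[[0.0027,-0.0047,0.0105],[0,0.12,-5.5],-1],[[0.0031,-0.0044,0.0105],[0,0.12,-5.5],-1],[[0.0035,-0.0041,0.0105],[0,0.12,-5.5],-1],[[0.0039,-0.0037,0.0105],[0,0.12,-5.5],-1],[[0,0,0],[0,0.12,-5.5],-1],[[0,0,0],[0,0,0],-1]]'

```text
clock: 30.45
tcp_pos: [435.5, -297.5, 114.3]
ee_rot: [-0.282, -0.544, 0.742, -0.272]
ft_force: [0.0, 0.1, -1.6]
finger_gap: 0.671
grasp_force: 64.4
```

Request:
arm_command --increments '[[[0,0,0],[0,0,0],-1]]'

```text
clock: 30.55
tcp_pos: [435.7, -297.3, 114.5]
ee_rot: [-0.281, -0.543, 0.743, -0.272]
ft_force: [0.4, 0.4, -0.8]
finger_gap: 0.672
grasp_force: 64.4
```

```bash
python3 - <<'E'
from fk import *
A=np.load("fin.npy",allow_pickle=True);T=np.array(A[0][:3],float);Z=np.array([A[i][:3] for i in (1,2,3)],float)
o=bot.get_obs();print(o["clock"],o["tcp_pos"].round(1),o["ft_force"].round(1),o["finger_gap"],o["q"].round(2))
plan([(T,Z,3)],-1)
E
```

```text
30.55 [ 435.7 -297.3  114.5] [ 0.4  0.4 -0.8] 0.6720030064531827 [-0.31  0.44 -0.62  0.37 -0.79 -1.63]
[[[0.0028,-0.0022,0.0071],[-0.08,-0.01,-2.58],-1],[[0.0029,-0.0021,0.0071],[-0.08,-0.01,-2.58],-1],[[0.003,-0.002,0.0071],[-0.08,-0.01,-2.58],-1]]
```

Request:
arm_command --increments '[[[0.0028,-0.0022,0.0071],[-0.08,0,-2.58],-1],[[0.0029,-0.0021,0.0071],[-0.08,0,-2.58],-1],[[0.003,-0.002,0.0071],[-0.08,0,-2.58],-1],[[0,0,0],[0,0,0],-1],[[0,0,0],[0,0,0],-1]]'

```text
clock: 31.05
tcp_pos: [437.4, -319.6, 106.4]
ee_rot: [-0.3, -0.591, 0.705, -0.251]
ft_force: [-0.1, 0.5, -2.3]
finger_gap: 0.672
grasp_force: 64.3
```

```bash
python3 - <<'E'
from fit import *
from pl import *
ps=[bot.capture(n) for n in ("scene","top")]
o=bot.get_obs();M=rot(o["ee_rot"]);P=o["tcp_pos"];mouth,c=np.load("cup2.npy")
w=M@c;print(o["clock"],P.round(1),"rim",(P+M@mouth).round(1),"tilt",np.degrees(np.arccos(-w[2])).round(2),w.round(3),"down in tool",(M.T@[0,0,-1]).round(3))
p=ps[0];img=p["frame"].copy()
X=[];t=np.linspace(0,2*np.pi,30);rim=P+M@mouth
for z,r in((0,30),(80,28.5)): 
    pts=proj(p,np.c_[rim[0]+r*np.cos(t),rim[1]+r*np.sin(t),0*t+rim[2]+z]);cv2.polylines(img,[np.round(pts).astype(np.int32)],True,(255,0,255),1)
e=proj(p,rim)[0].astype(int)
cv2.imwrite("pics/fin.png",cv2.resize(img[e[1]-80:e[1]+60,e[0]-60:e[0]+100,::-1],None,fx=4,fy=4,interpolation=cv2.INTER_CUBIC))
E
```

```text
31.15 [ 437.5 -319.5  106.4] rim [ 438.1 -315.9   68. ] tilt 0.05 [-0.001 -0.001 -1.   ] down in tool [-0.72  -0.001  0.694]
```

View pics/fin.png

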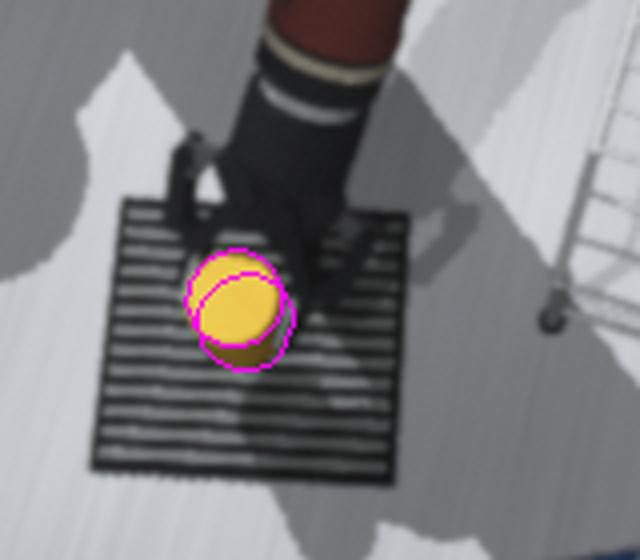

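The cup is inverted above the mat, and the projected outline matches its yellow body to within about 2 px. Now I'll lower it gently.

Request:
arm_command --increments '[[[-0.0086,0,0.0083],[0,0,0],-1],[[-0.0086,0,0.0083],[0,0,0],-1],[[-0.0086,0,0.0083],[0,0,0],-1],[[-0.0058,0,0.0056],[0,0,0],-1],[[-0.0036,0,0.0035],[0,0,0],-1],[[-0.0018,0,0.0017],[0,0,0],-1],[[0,0,0],[0,0,0],-1],[[0,0,0],[0,0,0],-1]]'

```text
clock: 31.95
tcp_pos: [437.6, -320.0, 55.3]
ee_rot: [-0.3, -0.592, 0.705, -0.251]
ft_force: [-0.2, 0.7, -2.6]
finger_gap: 0.669
grasp_force: 64.3
```

Request:
arm_command --increments '[[[-0.0015,0,0.0014],[0,0,0],-1],[[0,0,0],[0,0,0],-1]]'

```text
clock: 32.15
tcp_pos: [437.4, -320.0, 52.9]
ee_rot: [-0.3, -0.592, 0.705, -0.251]
ft_force: [0.2, 0.2, -2.2]
finger_gap: 0.667
grasp_force: 64.4
```

Request:
arm_command --increments '[[[-0.001,0,0.001],[0,0,0],-1],[[0,0,0],[0,0,0],-1]]'

```text
clock: 32.35
tcp_pos: [437.3, -319.9, 51.3]
ee_rot: [-0.3, -0.592, 0.705, -0.251]
ft_force: [-0.2, 0.3, -1.0]
finger_gap: 0.673
grasp_force: 64.4
```

Predicted contact is at TCP z of about 46.5, so I'll go on in small steps and watch the force.

Request:
arm_command --increments '[[[-0.001,0,0.001],[0,0,0],-1],[[0,0,0],[0,0,0],-1]]'

```text
clock: 32.55
tcp_pos: [437.3, -319.9, 49.9]
ee_rot: [-0.3, -0.592, 0.704, -0.251]
ft_force: [-0.1, 0.1, -1.3]
finger_gap: 0.671
grasp_force: 64.4
```

Request:
arm_command --increments '[[[-0.0008,0,0.0007],[0,0,0],-1],[[0,0,0],[0,0,0],-1]]'

```text
clock: 32.75
tcp_pos: [437.4, -319.9, 48.9]
ee_rot: [-0.3, -0.592, 0.704, -0.251]
ft_force: [0.7, -0.2, -0.9]
finger_gap: 0.675
grasp_force: 64.4
```

Request:
arm_command --increments '[[[-0.0008,0,0.0007],[0,0,0],-1],[[0,0,0],[0,0,0],-1]]'

```text
clock: 32.95
tcp_pos: [437.4, -320.1, 48.8]
ee_rot: [-0.301, -0.592, 0.704, -0.252]
ft_force: [-1.0, 4.9, 7.0]
finger_gap: 0.672
grasp_force: 65.3
```

Request:
arm_command --increments '[[[0,0,0],[0,0,0],0.4],[[0,0,0],[0,0,0],0.5],[[0,0,0],[0,0,0],0.7],[[0,0,0],[0,0,0],1],[[0,0,0],[0,0,0],1],[[0,0,0],[0,0,0],1],[[0,0,-0.01],[0,0,0],1],[[0,0,-0.02],[0,0,0],1],[[0,0,-0.03],[0,0,0],1],[[0,0,-0.03],[0,0,0],1]]'

```text
clock: 33.95
tcp_pos: [448.3, -255.5, 110.9]
ee_rot: [-0.301, -0.592, 0.705, -0.251]
ft_force: [0.5, 0.2, -0.1]
finger_gap: 0.999
grasp_force: 0.0
```

Request:
arm_command --increments '[[[0,0,-0.03],[0,0,0],1],[[0,0,-0.03],[0,0,0],1],[[0,0,0],[0,0,0],1]]'

```text
clock: 34.25
tcp_pos: [458.3, -212.0, 154.1]
ee_rot: [-0.299, -0.592, 0.704, -0.253]
ft_force: [0.0, -0.2, -0.1]
finger_gap: 1.004
grasp_force: 0.0
```

```bash
python3 - <<'E'
from fit import *
ps=[bot.capture(n) for n in ("scene","top")]
o=bot.get_obs();print(o["clock"],o["tcp_pos"].round(1),o["ft_force"].round(1))
p=ps[0];t=np.linspace(0,2*np.pi,40)
def m(p,v):
    X=np.r_[np.c_[v[0]+30*np.cos(t),v[1]+30*np.sin(t),0*t+8],np.c_[v[0]+28.5*np.cos(t),v[1]+28.5*np.sin(t),0*t+88]]
    img=np.zeros((420*S,560*S),np.uint8);cv2.fillConvexPoly(img,cv2.convexHull(np.round((proj(p,X)+.5)*S).astype(np.int32)),1);return img>0
for p in ps:
    f=p["frame"].astype(int);g=up(p,((f[...,0]-f[...,2]>25)&(f[...,0]-f[...,1]<75)))>0
    c=(proj(p,[438,-316,48])[0]*S).astype(int);k=np.zeros_like(g);k[c[1]-100:c[1]+100,c[0]-100:c[0]+100]=1;g&=k>0
    v0=np.array([438.,-316]);r=minimize(lambda v:(m(p,v)^g).sum()/1000,v0,method="Nelder-Mead",options=dict(initial_simplex=v0+np.array([[0,0],[8,0],[0,8.]])))
    print(r.x.round(1),r.fun,g.sum())
print(fit_brush(ps,[426,142,0.]))
E
```

```text
34.35 [ 456.7 -213.3  151.9] [ 0.4  0.1 -0.2]
[ 435.2 -314.7] 0.475 8906
[ 437.6 -315.8] 0.315 5671
(array([4.29273419e+02, 1.48121877e+02, 2.85950267e-03]), np.float64(4.069))
```

The cup stands upside down at about (437,-315), in the middle of the mat, and its outline fits cleanly in both views. The brush lies flat on the tray and the gripper is clear, so I'm handing in.

```bash
python3 -c "
from plant import bot
print(bot.sign_off())"
```

```text
the job is handed in; nothing more can be done
None
```

I hooked the cup out with the green brush and set it upside down in the middle of the drain mat, laid the brush flat on the bare tray, and handed in at about 34 s; the sign-off returned no verdict.

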